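# Pull the worn push-on knob off the control box

## Task

The red-capped knob on the control box is worn out: take the orange-handled puller from its stand, slide its fork fully home under the knob's skirt without leaning hard on the panel or the shaft, and pull the knob straight up until it pops off; do not grip the knob with the fingers. Tip the knob off the fork into the yellow bin, then stand the puller upright on the bench top. Leave the grey-capped knob seated and the other things where they are.

Things in the scene. Friction and masses are not known exactly. Their poses are not given: they have to be found in the camera images.
- control: Grey control box with aluminium top panel, 150 x 150 x 52 mm, screwed down. Origin: centre of its underside; x points from its front (vents, facing the robot) to its back, z up. Two upright shafts, each with a push-on knob, stand at x = +20 mm, y = +40 and -40 mm: 10 mm square, 19 mm tall, in a round nut 14 mm across and 2 mm high on the panel.
- panel (a point): Centre of the control box's flat top panel, 52 mm above its underside; same axes. Apart from the knobs nothing on it is higher than 1.5 mm, so the panel in front of the knobs (from x = -73 mm) is clear to set the fork on and slide along. Set the sole down slowly (5 mm/s or less): panel and nuts are delicate and must not be pushed with more than 25 N.
- knob_red_center (a point): Centre of the push-on knob with the red cap (35 g), on either of the two shafts. Black, round, 24 mm tall: at the bottom a flat skirt 40 mm across and 4 mm thick, above it a fluted barrel 26 mm across. This point is on its axis 12 mm above the skirt's underside; z is its axis. Keep the force between puller and knob under 30 N.
- red_skirt (a point): Centre of the underside of the red knob's skirt. Seated, it is 3 mm above the panel: a 3 mm gap all round, with the nut in its middle. Two spring balls in the shaft hold the knob: it takes a pull of about 9 to 16 N straight up over the first 5 mm, then snaps free and hops up a few mm; 17 mm above its seat it is clear of the shaft.
- knob_grey_center (a point): Same point of the other knob, alike but with a grey cap, on the other shaft, 80 mm from the red one. It must stay seated.
- puller_grip (a point): Middle of the orange handle of the loose puller (170 g), an upright block 26 (puller x) x 16 (puller y) x 44 mm tall; grip it across the 16 mm. x is the way the fork points, z up. Below the handle are an aluminium collar (24 mm square, its top 22 mm and underside 32 mm below this point) and a steel stem 8 mm square with the forked foot, a steel C open to +x and both sides.
- puller_collar (a point): Centre of the underside of the puller's collar, on the handle's axis; same axes. How far the stem is drawn out below it is set by a clamp (holds over 60 N), differs each time and is not reported: the fork's flat sole is 53 to 73 mm below this point, so the sole must be found by feel. The top plate of the C is 38 to 41 mm above the sole, its back web 24 to 27 mm behind the axis.
- puller_top (a point): Middle of the top of the handle, 22 mm above the grip point. The foot seen from above: 54 mm wide, two tines from 7.5 mm behind the handle's axis to 21 mm in front of it, 2.6 mm thick at the root, 1.8 mm at the tip, flat below; slot between them 24 mm wide, ending 7.5 mm behind the axis: there the nut stops the fork with the handle's axis over the knob's (within 1 mm).
- handle_foot (a point): Middle of the joint of handle and collar, 22 mm below the grip point. Lips along the outer edges of the foot (6 mm high, 50 mm apart) keep a pulled knob on the fork sideways; to the front it is open. Steel and knob are slippery (friction 0.24 to 0.36): the knob slides off forwards once the fork is tipped nose down by about 25 degrees.
- stand: Blue stand fixed to the bench. Origin: under its middle; the puller starts hanging in it by its collar, fork along the stand's +x. Its shelf (top 87 mm up, 4 mm thick, 44 mm wide, x from -12 to +38 mm) has a slot 12 mm wide, open to -x, round the stem; a back plate closes it at x = 38 mm. To take the puller: lift it 4 mm, draw it out along -x by at least 40 mm, then up.
- bin: Loose yellow open pick bin, 139 x 132 x 72 mm, 0.45 kg; walls 72 mm high at the back (+x), 48 mm at the front (-x), a divider 45 mm high along x in the middle. Origin: centre of its underside. Inside it is about 110 x 100 mm.
- screwdriver_yellow: Bystander: screwdriver with an orange handle, lying behind the control box, 167 mm long; origin under its middle.
- box_cube: Bystander: small blue carton with a brown top, 62 x 60 x 61 mm; origin at the centre of its underside.
- thread_spool: Bystander: spool of red thread, 40 mm across, 36 mm high; origin at the centre of its underside.

How it is judged:
By the outcome, as a careful person would: the job done as asked, in the order asked, and still so for the second after the job is handed in, with the robot touching nothing.
It also fails if it takes over 72 s, if anything falls off the work surface, if the arm or the gripper's body presses on something with over 40 N, if the wrist force passes 120 N, or if a joint passes its speed limit or range.

## Robot

A 6-joint arm with a two-finger parallel gripper is mounted at the origin on a cart in front of the work surface, level with it; the furniture and walls round the work are solid. World frame = base frame: x ahead of the robot, y to its left, z up, the work surface at z = 0. Lengths are in m, angles in rad, forces in N, time in s.
With the tool pointing down it reaches from about 0.35 to 0.975 m from the base axis. Payload 17.4 kg.
Tool frame: the origin (TCP) lies midway between the tips of the shut fingers; the grasp point (between the pads) lies 19 mm behind it; z points along the fingers, y is the direction in which the jaws open and shut (so a half turn about z gives the same grasp; the last joint's range is limited). The gripper opens to 85 mm and grips with 20 to 120 N. Pads are 22 mm wide; open, the fingers measure 114 mm over their backs; the gripper's body (76 mm by 85 mm) begins 54 mm behind the grasp point. The pads swing forward as they close: fully open they stand 13 mm farther back than shut.
Start: joints at [-0.038, 0.116, 1.442, -0, 1.584, -0.038], TCP at [0.675, -0, 0.231] pointing down, gripper open.
Joint ranges: [-2.83, 2.83], [-0.83, 2.19], [0.07, 2.5], [-1.14, 4.28], [0.01, 3], [-2.97, 2.97]. Speed limits (rad/s): [1.89, 1.89, 2.22, 3.14, 3.14, 3.14].

## Interface

Orientations are given as a 3x3 rotation matrix whose columns are the frame's x, y, z axes.
In Python, from bench import bot, snapshot, finish_job, nets gives the robot as it stands. The module is installed in compiled form; this text tells all that it offers.
- The arm moves only by the tool move_arm, never from a script. Its argument "deltas" is a list of rows, each a list of 5 numbers: the opening, from 0 (shut) to 1 (fully open), then the shift along the world's x, y, z in mm, then the turn about the world's z in rad. A call has 1 to 12 rows; each row shifts and turns the pose as measured when the row begins; what a row does not reach is not made up. A row lasts 1/10 s, in which the tool goes at most 50 mm and 8.59 degrees, less where a joint would pass 70% of its speed; a pose out of reach is approached as far as the arm can. A call with a gripper value outside its range is refused whole. The fingers move at their own pace and stop on an object; the grip force is fixed at half the most. Time passes only in rows, so rows that do not move let the fingers close. It gives the time, the measured TCP pose, the force and the opening at its end, in the units of the state.
- bot.get_state(): the state, without advancing time (a new reading comes with each control period).
- snapshot(name): name is "scene" or "side" or "wrist"; returns a dict with "image" (384x512x3 uint8, blue, green, red), "K" (3x3 intrinsics, pixels), "k1" (the pictures are not rectified: a ray, as slopes to the right and down, at radius r is drawn at 1 + k1 r^2 times it, then the intrinsics apply), "rvec" (rotation vector, rad) and "tvec" (3), from world to camera coordinates, as OpenCV has them; the wrist camera has in their place "tool_from_camera" (4x4, takes a point from camera to tool coordinates, whose origin is the TCP and whose axes are the flange's). Camera axes: x right, y down, z forward; pixel columns grow to the right and rows downward; lengths in m; the calibration is good to about 2 mm. A picture is of the moment at which its call begins: read the wrist's pose just before it. There is no depth.
- finish_job(): hands the job in, once; it reports no verdict.
Trained networks look in the newest picture that a camera, given by its name, has taken for a name from the list of things; names that differ only in an ending like _2 or _b are one class to them, and where a whole thing is asked for, a point or a joint stands for the part that bears it (a point fixed in the world has none). Each returns a list of dicts, best first, with "confidence" (0 to 1); they miss things now and then, are a little off and sometimes report something else, mostly with a low value. They report only what shows in the picture. A call takes as long as a camera call.
- nets.outline_of(camera, thing): "mask" (384x512 bool, what is visible of it) and "box" ([left, top, right, bottom] in pixels, round what is visible of it).
- nets.spot_point(camera, thing): "position" ([column, row] in pixels: a listed point, or the origin of a listed thing).
The state is a dict: "clock": time; "joint_pos": joint angles; "joint_velocities": joint speeds; "joint_efforts": joint torques, N m; "tcp_pos": TCP position; "ee_rot": TCP orientation; "force": force on the tool from outside, world axes, zero at the start; "torque": the same for the moment, N m; "width": finger opening in m.
Only numpy, scipy, OpenCV 4.12 (cv2) and the standard library are available. Lean on these libraries where they do the work, as an engineer would, in place of code of your own. Each camera call takes 0.05 s, during which the arm holds its last target.

## Working session

There is one attempt and no reset: what is moved stays moved. The work goes in short steps, Python scripts to look and compute and a tool call to move; the robot and the scene stay as the last step left them, time stands still between calls to the robot, and variables do not carry over. Pictures are saved under pics/ and viewed, and the job is handed in when it is done.

Besides the shell and the picture viewer there is one more tool, called after "Call:" as name(argument=value, ...), one argument or row to a line, values as JSON. move_arm: Moves the arm, as the interface text tells. Its arguments: {"type":"object","properties":{"deltas":{"type":"array","items":{"type":"array","items":{"type":"number"}}}},"required":["deltas"]}

```bash
mkdir -p pics
cat > h.py <<'E'
import numpy as np, cv2
from bench import bot, snapshot, nets
def cam(s):
    R=cv2.Rodrigues(np.array(s['rvec'],float))[0]; t=np.array(s['tvec'],float).ravel(); return R,t
def ray(s,px,st=None):
    K=np.array(s['K']);k1=s['k1']
    xd=(px[0]-K[0,2])/K[0,0]; yd=(px[1]-K[1,2])/K[1,1]
    x,y=xd,yd
    for _ in range(30):
        f=1+k1*(x*x+y*y); x,y=xd/f,yd/f
    d=np.array([x,y,1.])
    if 'rvec' in s:
        R,t=cam(s); return -R.T@t, R.T@d
    T=np.array(s['tool_from_camera']); Rt=np.array(st['ee_rot']);p=np.array(st['tcp_pos'])
    return p+Rt@T[:3,3], Rt@T[:3,:3]@d
def at_z(s,px,z,st=None):
    o,d=ray(s,px,st); return o+d*(z-o[2])/d[2]
def proj(s,P,st=None):
    P=np.array(P,float)
    if 'rvec' in s:
        R,t=cam(s); c=R@P+t
    else:
        T=np.array(s['tool_from_camera']); Rt=np.array(st['ee_rot']);p=np.array(st['tcp_pos'])
        c=T[:3,:3].T@(Rt.T@(P-p)-T[:3,3])
    x,y=c[0]/c[2],c[1]/c[2]; f=1+s['k1']*(x*x+y*y); K=np.array(s['K'])
    return np.array([K[0,0]*x*f+K[0,2],K[1,1]*y*f+K[1,2]])
def tri(obs):
    A=np.zeros((3,3));b=np.zeros(3);rs=[]
    for o,d in obs:
        d=d/np.linalg.norm(d);M=np.eye(3)-np.outer(d,d);A+=M;b+=M@o
    X=np.linalg.solve(A,b)
    for o,d in obs:
        d=d/np.linalg.norm(d);rs.append(np.linalg.norm((np.eye(3)-np.outer(d,d))@(X-o)))
    return X,max(rs)
E
cat > a.py <<'E'
from h import *
st=bot.get_state();print(st['tcp_pos'],st['clock'],st['width'],st['force']);print(st['ee_rot'])
S={}
names="control panel knob_red_center red_skirt knob_grey_center puller_grip puller_collar puller_top handle_foot stand bin screwdriver_yellow box_cube thread_spool".split()
for c in ['scene','side','wrist']:
    S[c]=snapshot(c); cv2.imwrite(f'pics/{c}0.png',S[c]['image'])
    S[c]['pts']={n:[(r['position'],r['confidence']) for r in nets.spot_point(c,n)[:2]] for n in names}
for n in names:
    obs=[];w=[]
    for c in S:
        p=S[c]['pts'][n]
        if p: w.append((c,np.round(p[0][0],1).tolist(),round(p[0][1],2)))
        if p and p[0][1]>.4: obs.append(ray(S[c],p[0][0],st))
    X=tri(obs) if len(obs)>1 else None
    print(n,w,None if X is None else (np.round(X[0],4),round(X[1],4)))
print(bot.get_state()['clock'])
E
python3 a.py
```

```text
[ 6.74804802e-01 -5.74266982e-06  2.30540261e-01] 0.0 0.08533915900345684 [ 0.28875347 -0.84637073  0.03768288]
[[-2.15801853e-06  9.99999283e-01 -1.19777442e-03]
 [ 9.99999998e-01  2.22369172e-06  5.48280203e-05]
 [ 5.48306445e-05 -1.19777430e-03 -9.99999281e-01]]
control [('scene', [224.7, 261.0], 0.93), ('side', [255.8, 278.0], 0.75)] (array([0.5026, 0.3047, 0.0199]), np.float64(0.0043))
panel [('scene', [228.0, 250.4], 0.92), ('side', [251.1, 262.2], 0.79)] (array([0.5203, 0.2836, 0.0321]), np.float64(0.0009))
knob_red_center [('scene', [231.7, 229.2], 0.51), ('side', [339.0, 186.5], 0.7)] (array([0.3423, 0.3799, 0.3479]), np.float64(0.0069))
red_skirt [('scene', [228.8, 231.7], 0.66), ('side', [246.9, 244.7], 0.67), ('wrist', [41.1, 141.9], 0.55)] (array([0.5395, 0.1706, 0.0501]), np.float64(0.1511))
knob_grey_center [('scene', [207.9, 252.7], 0.63), ('side', [235.7, 261.8], 0.51)] (array([0.5225, 0.3346, 0.0748]), np.float64(0.0062))
puller_grip [('scene', [344.3, 196.5], 0.69), ('side', [340.7, 184.7], 0.75)] (array([ 0.4261, -0.0023,  0.0862]), np.float64(0.0115))
puller_coll
[... 293 characters left out ...]
0.8), ('side', [336.8, 180.2], 0.77)] (array([0.421 , 0.0176, 0.0964]), np.float64(0.0054))
stand [('scene', [333.0, 228.0], 0.91), ('wrist', [42.6, 145.7], 0.84)] (array([0.4264, 0.0183, 0.0006]), np.float64(0.0034))
bin [('scene', [299.0, 169.3], 0.72), ('side', [262.0, 172.0], 0.83), ('wrist', [253.1, 220.9], 0.9)] (array([ 0.6689, -0.0848, -0.014 ]), np.float64(0.0101))
screwdriver_yellow [('scene', [184.0, 231.2], 0.56)] None
box_cube [('scene', [165.0, 224.8], 0.56), ('side', [160.2, 264.5], 0.7)] (array([0.7068, 0.3523, 0.0037]), np.float64(0.0036))
thread_spool [('scene', [192.3, 207.7], 0.75), ('side', [180.1, 239.4], 0.58)] (array([0.7148, 0.2662, 0.0024]), np.float64(0.0034))
2.25
```

View images.

View pics/scene0.png

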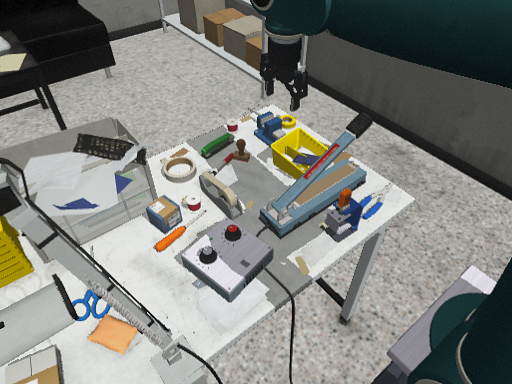

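View pics/side0.png

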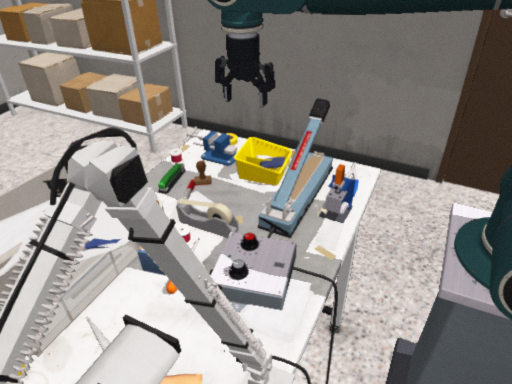

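View pics/wrist0.png

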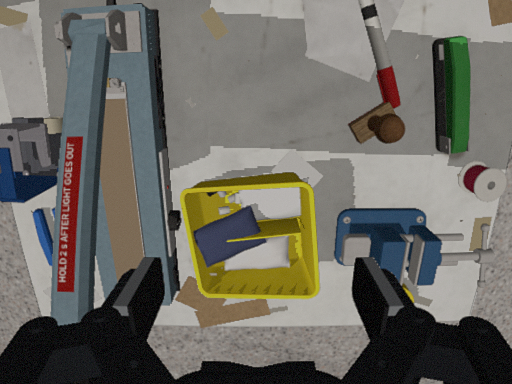

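```bash
cat > b.py <<'E'
from h import *
st=bot.get_state()
S={c:snapshot(c) for c in ['scene','side','wrist']}
print('tfc',np.round(S['wrist']['tool_from_camera'],3).tolist())
def show(n,c,px,z): print(n,c,np.round(at_z(S[c],px,z,st),4))
for px in [(256,192),(456,192),(256,92)]: show('w','wrist',px,0)
show('bin','scene',(299,169.3),0);show('bin','side',(262,172),0);show('bin','wrist',(253,221),0)
# bin rim corners in wrist at 
for px,z in [((182,189),.06),((312,175),.06),((319,296),.06),((197,296),.06)]: show('rim','wrist',px,z)
show('panel','scene',(228,250.4),.052);show('panel','side',(251.1,262.2),.052)
show('skirt','scene',(228.8,231.7),.055);show('skirt','side',(246.9,244.7),.055)
show('grey','scene',(207.9,252.7),.067);show('grey','side',(235.7,261.8),.067)
show('stand','scene',(333,228),0);show('stand','wrist',(42.6,145.7),0)
show('top','scene',(345.9,187.8),.091+.054);show('top','side',(337.9,164),.091+.054)
for c in ['scene','side']:
  im=S[c]['image']
  for (a,b,w,h,n) in ([(150,160,256,192,'a')] if c=='scene' else [(170,110,220,200,'a')]):
    cv2.imwrite(f'pics/{c}_z.png',cv2.resize(im[b:b+h,a:a+w],None,fx=3,fy=3,interpolation=cv2.INTER_CUBIC))
E
python3 b.py
```

```text
tfc [[-0.0, -0.947, -0.32, 0.083], [1.0, -0.001, 0.001, 0.001], [-0.001, -0.32, 0.947, -0.142], [0.0, 0.0, 0.0, 1.0]]
w wrist [ 0.6743 -0.0426  0.    ]
w wrist [ 0.9184 -0.0427  0.    ]
w wrist [0.6745 0.0708 0.    ]
bin scene [ 0.6464 -0.0643  0.    ]
bin side [ 0.6695 -0.0781  0.    ]
bin wrist [ 0.6706 -0.0795  0.    ]
rim wrist [ 0.6016 -0.0192  0.06  ]
rim wrist [ 0.729 -0.005  0.06 ]
rim wrist [ 0.7447 -0.1449  0.06  ]
rim wrist [ 0.6085 -0.1447  0.06  ]
panel scene [0.507  0.2914 0.052 ]
panel side [0.5121 0.2996 0.052 ]
skirt scene [0.5473 0.2603 0.055 ]
skirt side [0.5415 0.261  0.055 ]
grey scene [0.5203 0.3347 0.067 ]
grey side [0.5332 0.3239 0.067 ]
stand scene [0.4273 0.0217 0.    ]
stand wrist [0.4239 0.015  0.    ]
top scene [0.4228 0.0146 0.145 ]
top side [0.427  0.0171 0.145 ]
```

View pics/scene_z.png

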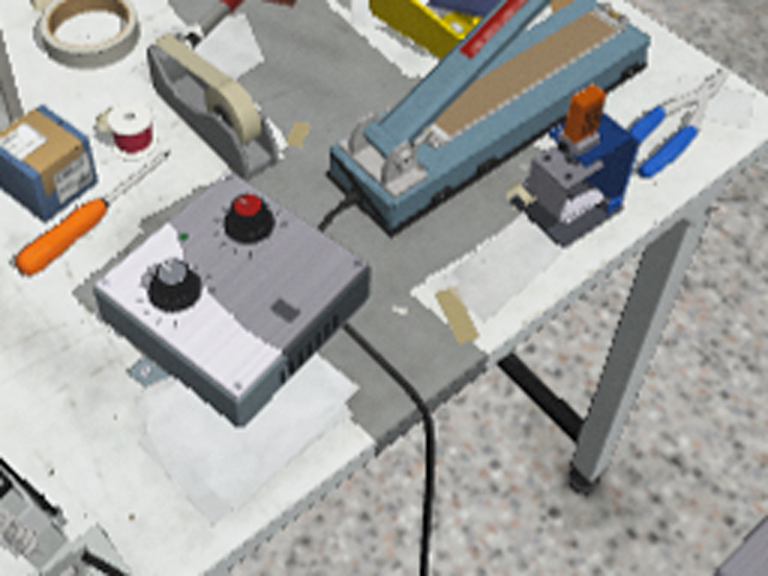

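View pics/side_z.png

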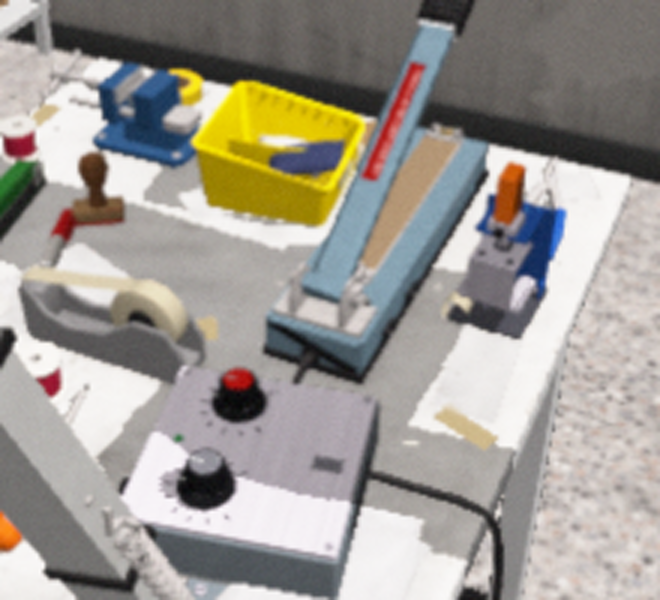

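```bash
cat > c.py <<'E'
from h import *
S={c:snapshot(c) for c in ['scene','side']}
def z2(c,x,y): return (150+x/3,160+y/3) if c=='scene' else (170+x/3,110+y/3)
for n,a in [('sealer near corner bottom',(395,230)),('far right bottom',(648,75)),('left',(330,180))]:
    print(n,np.round(at_z(S['scene'],z2('scene',*a),0),3))
for n,a in [('near corner bottom',(360,378)),('far right',(485,180)),('left',(268,352))]:
    print('side',n,np.round(at_z(S['side'],z2('side',*a),0),3))
print('armtip',[np.round(v,3) for v in tri([ray(S['scene'],(362,122)),ray(S['side'],(321,106))])])
print('red label near end',[np.round(v,3) for v in tri([ray(S['scene'],z2('scene',470,55)),ray(S['side'],z2('side',370,178))])])
# control box top corners
for c,L in {'scene':[(97,285),(235,178),(370,265),(240,400)],'side':[(125,485),(185,368),(378,398),(335,555)]}.items():
    for a in L: print(c,np.round(at_z(S[c],z2(c,*a),.052),3))
print('knob red cap',np.round(at_z(S['scene'],z2('scene',248,205),.079),4),np.round(at_z(S['side'],z2('side',238,379),.079),4))
print('knob grey cap',np.round(at_z(S['scene'],z2('scene',174,272),.079),4),np.round(at_z(S['side'],z2('side',205,460),.079),4))
print('handle top',np.round(at_z(S['scene'],z2('scene',589,95),.145),4),np.round(at_z(S['side'],z2('side',513,170),.145),4))
E
python3 c.py
```

```text
sealer near corner bottom [0.489 0.143 0.   ]
far right bottom [ 0.477 -0.17   0.   ]
left [0.565 0.151 0.   ]
side near corner bottom [0.491 0.142 0.   ]
side far right [ 0.488 -0.173  0.   ]
side left [0.57  0.145 0.   ]
armtip [array([ 0.526, -0.147,  0.203]), np.float64(0.002)]
red label near end [array([0.529, 0.033, 0.11 ]), np.float64(0.002)]
scene [0.56  0.378 0.052]
scene [0.581 0.238 0.052]
scene [0.447 0.208 0.052]
scene [0.418 0.35  0.052]
side [0.571 0.355 0.052]
side [0.591 0.239 0.052]
side [0.451 0.209 0.052]
side [0.424 0.35  0.052]
knob red cap [0.5335 0.2577 0.079 ] [0.536  0.2586 0.079 ]
knob grey cap [0.5168 0.3354 0.079 ] [0.5206 0.3351 0.079 ]
handle top [0.4139 0.0232 0.145 ] [0.4173 0.0252 0.145 ]
```

Call:
move_arm(
  deltas=[
    [1,-40,4,0,0],
    [1,-45,4,0,0],
    [1,-45,4,0,0],
    [1,-45,3,0,0],
    [1,-45,3,0,0],
    [1,-35,2,0,0],
    [1,0,0,0,0],
    [1,0,0,0,0],
  ],
)

```text
clock: 3.3
tcp_pos: [0.4111, 0.0204, 0.2282]
ee_rot: [[0.0, 1.0, 0.0], [1.0, -0.0, 0.0], [0.0, 0.0, -1.0]]
force: [-0.5, -0.5, 0.3]
width: 0.0852
```

```bash
cat > d.py <<'E'
from h import *
import sys
tag=sys.argv[1]
st=bot.get_state();print(st['tcp_pos'],st['clock'],st['width'],np.round(st['ee_rot'],4).tolist())
s=snapshot('wrist'); cv2.imwrite(f'pics/w{tag}.png',cv2.resize(s['image'],None,fx=1.5,fy=1.5))
for a in sys.argv[2:]:
    n,z=a.split('=');z=float(z)
    for r in nets.spot_point('wrist',n)[:2]:
        print(n,np.round(r['position'],1),round(r['confidence'],2),np.round(at_z(s,r['position'],z,st),4))
E
python3 d.py 1 puller_top=0.145 puller_grip=0.123 stand=0 puller_collar=.091
```

```text
[0.41113306 0.02042398 0.22821947] 3.3 0.08523854006180126 [[0.0001, 1.0, 0.0001], [1.0, -0.0001, 0.0001], [0.0001, 0.0001, -1.0]]
puller_top [271.3 201.7] 0.7 [0.422  0.0203 0.145 ]
puller_top [462.  234.9] 0.67 [ 0.5706 -0.0075  0.145 ]
puller_grip [270.3 189.9] 0.86 [0.4221 0.0219 0.123 ]
stand [266.2 158.9] 0.64 [0.4221 0.0183 0.    ]
stand [268.7 185.7] 0.41 [ 0.4252 -0.0134  0.    ]
puller_collar [267.2 180.1] 0.89 [0.4206 0.0204 0.091 ]
```

View pics/w1.png

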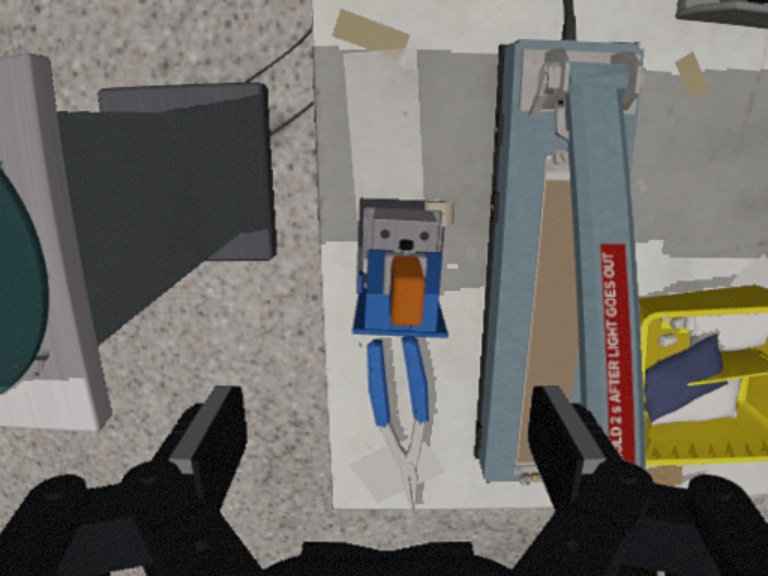

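Call:
move_arm(
  deltas=[
    [0.6,6,1,-20,-0.03],
    [0.6,5,0,-30,0],
    [0.6,0,0,-25,0],
    [0.6,0,0,-20,0],
    [0.6,0,0,-15,0],
    [0.6,0,0,-8,0],
    [0.6,0,0,0,0],
    [0.6,0,0,0,0],
  ],
)

```text
clock: 4.35
tcp_pos: [0.4263, 0.021, 0.1043]
ee_rot: [[0.032, 0.999, -0.007], [0.999, -0.032, 0.0], [0.0, -0.007, -1.0]]
force: [-0.8, -1.0, -0.2]
width: 0.0512
```

```bash
python3 d.py 2 puller_top=0.145
python3 - <<'E'
from h import *
s=snapshot('side'); cv2.imwrite('pics/s2.png',cv2.resize(s['image'][120:240,270:400],None,fx=5,fy=5,interpolation=cv2.INTER_CUBIC))
E
```

```text
[0.42626948 0.02104273 0.10427162] 4.35 0.051174185330471966 [[0.0323, 0.9995, -0.0067], [0.9995, -0.0323, 0.0003], [0.0001, -0.0067, -1.0]]
puller_top [241.9 314.3] 0.63 [0.4218 0.0225 0.145 ]
puller_top [246.9 259. ] 0.39 [0.4247 0.0458 0.145 ]
```

View pics/w2.png

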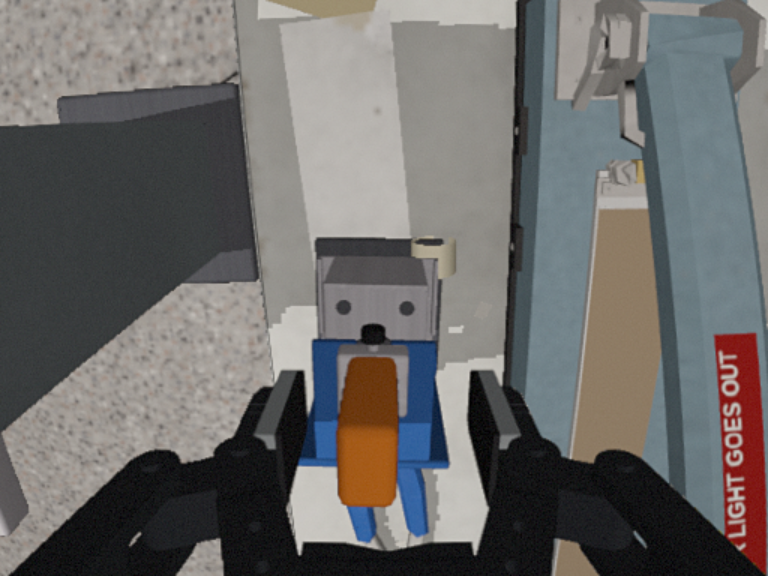

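View pics/s2.png

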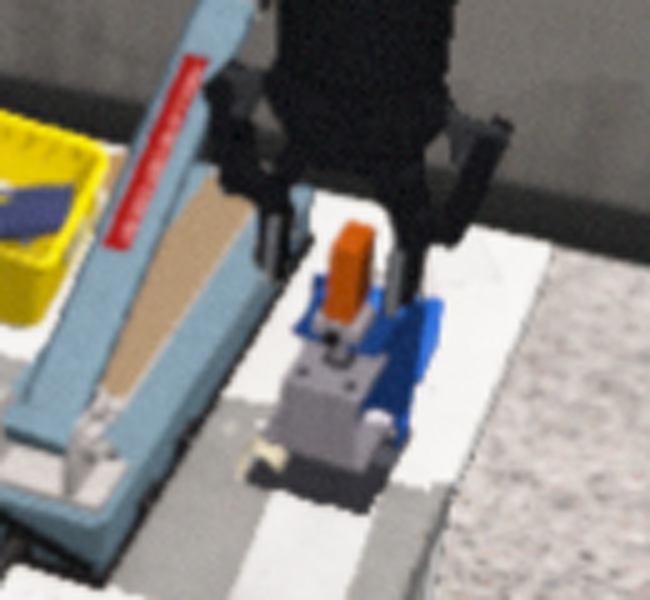

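Call:
move_arm(
  deltas=[
    [0.6,-2,0.7,1,0],
    [0.6,-2,0.7,1,0],
    [0.6,0,0,0,0],
    [0,0,0,0,0],
    [0,0,0,0,0],
    [0,0,0,0,0],
    [0,0,0,0,0],
    [0,0,0,0,0],
    [0,0,0,0,0],
  ],
)

```text
clock: 5.4
tcp_pos: [0.4226, 0.0226, 0.1087]
ee_rot: [[0.032, 0.999, -0.003], [0.999, -0.032, 0.0], [0.0, -0.003, -1.0]]
force: [-0.1, -0.6, 1.1]
width: 0.0151
```

```bash
python3 d.py 3 ; python3 -c "
from h import *
s=bot.get_state();print(s['force'],s['torque'],s['width'],s['joint_pos'])"
```

```text
[0.42261634 0.02261277 0.10870613] 5.4 0.015132579040284307 [[0.0322, 0.9995, -0.0028], [0.9995, -0.0322, 0.0003], [0.0002, -0.0028, -1.0]]
[-0.80832927  0.11694887  1.07591178] [ 0.01347915  0.01063792 -0.01772349] 0.015103108997447193 [-7.04606778e-03 -4.04904393e-01  2.10666682e+00  2.32212487e-04
  1.44261897e+00  2.51243803e-02]
```

View pics/w3.png

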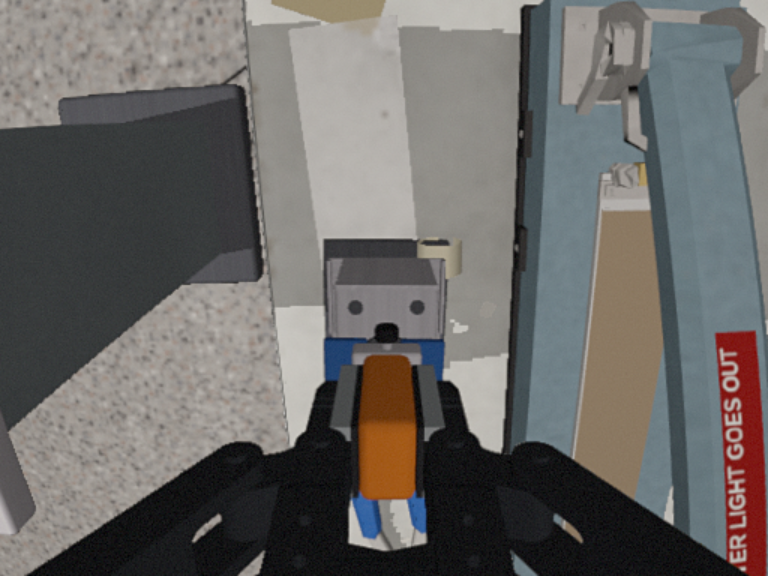

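Call:
move_arm(
  deltas=[
    [0.4,0,0,0,0],
    [0.4,0,0,0,0],
    [0.4,0,0,-3,0],
    [0.4,0,0,-3,0],
    [0.4,0,0,0,0],
    [0,0,0,0,0],
    [0,0,0,0,0],
    [0,0,0,0,0],
    [0,0,0,0,0],
    [0,0,0,0,0],
  ],
)

```text
clock: 6.45
tcp_pos: [0.4225, 0.0226, 0.1018]
ee_rot: [[0.032, 0.999, -0.003], [0.999, -0.032, 0.0], [0.0, -0.003, -1.0]]
force: [0.4, 0.2, -0.7]
width: 0.0151
```

Call:
move_arm(
  deltas=[
    [0,0,0,1.5,0],
    [0,0,0,1.5,0],
    [0,0,0,1.5,0],
    [0,0,0,0,0],
    [0,0,0,0,0],
  ],
)

```text
clock: 6.95
tcp_pos: [0.4223, 0.0226, 0.1065]
ee_rot: [[0.032, 0.999, -0.004], [0.999, -0.032, 0.0], [0.0, -0.004, -1.0]]
force: [0.1, -0.6, -1.1]
width: 0.0152
```

Call:
move_arm(
  deltas=[
    [0,0.2,5,0,0],
    [0,0.3,10,0,0],
    [0,0.5,15,0,0],
    [0,0.5,15,0,0],
    [0,0.5,15,0,0],
    [0,0.3,8,0,0],
    [0,0,0,2,0],
    [0,0,0,10,0],
    [0,0,0,20,0],
    [0,0,0,20,0],
    [0,0,0,10,0],
    [0,0,0,0,0],
  ],
)

```text
clock: 8.15
tcp_pos: [0.4239, 0.0949, 0.1726]
ee_rot: [[0.033, 0.999, -0.004], [0.999, -0.033, 0.0], [-0.0, -0.004, -1.0]]
force: [0.6, 0.1, -2.6]
width: 0.0152
```

Run:
```python
from h import *
st=bot.get_state();print(st['tcp_pos'],st['force'],np.round(st['ee_rot'],4).tolist())
s=snapshot('side'); cv2.imwrite('pics/s4.png',cv2.resize(s['image'][60:260,220:400],None,fx=3.5,fy=3,interpolation=cv2.INTER_CUBIC))
s=snapshot('scene'); cv2.imwrite('pics/c4.png',cv2.resize(s['image'][60:260,220:420],None,fx=3,fy=3,interpolation=cv2.INTER_CUBIC))
```

```text
[0.42389641 0.09490528 0.17263338] [ 0.61489851  0.07267056 -2.64252199] [[0.0331, 0.9994, -0.004], [0.9995, -0.0331, 0.0001], [-0.0, -0.004, -1.0]]
```

View pics/s4.png

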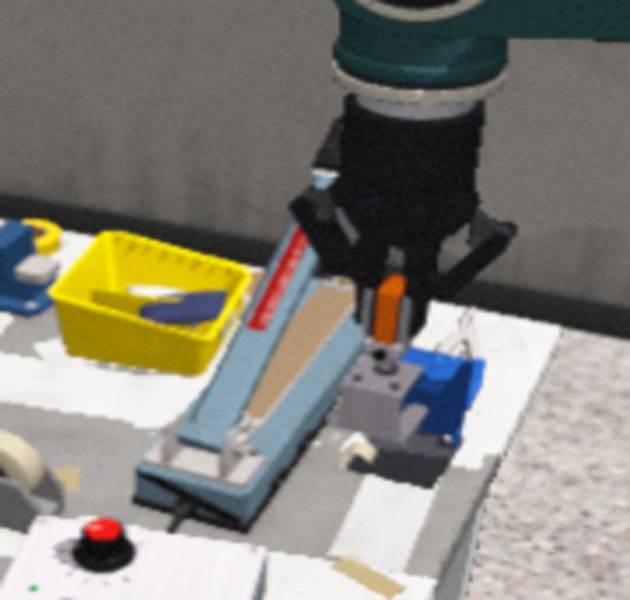

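View pics/c4.png

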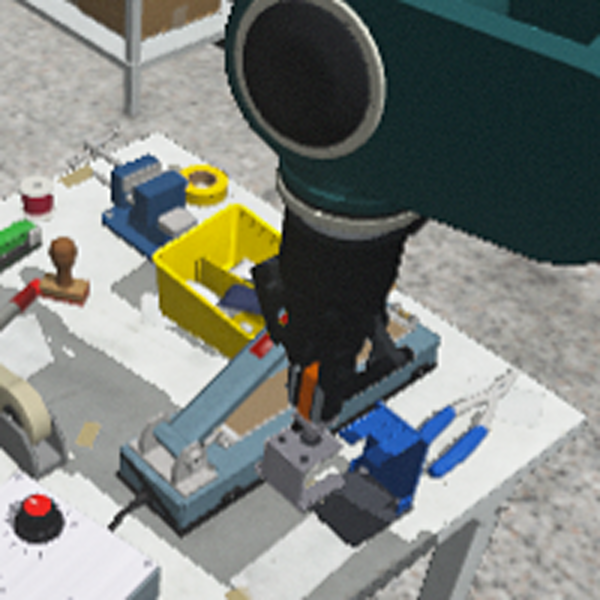

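Call:
move_arm(
  deltas=[
    [0,0,8,6,0.14],
    [0,0,10,6,0.14],
    [0,0,10,6,0.14],
    [0,0,10,6,0.14],
    [0,0,10,6,0.14],
    [0,0,10,6,0.14],
    [0,0,10,0,0.14],
    [0,0,10,0,0.14],
    [0,0,10,0,0.14],
    [0,4,10,0,0.14],
    [0,4,10,0,0.14],
    [0,4,10,0,0.14],
  ],
)

```text
clock: 9.45
tcp_pos: [0.432, 0.2142, 0.1945]
ee_rot: [[-0.99, -0.138, -0.005], [-0.138, 0.99, -0.02], [0.008, -0.019, -1.0]]
force: [-0.7, -0.6, -2.2]
width: 0.0153
```

Call:
move_arm(
  deltas=[
    [0,2,4,0,0.06],
    [0,0,0,0,0.02],
    [0,0,0,0,0],
  ],
)

```text
clock: 9.75
tcp_pos: [0.4334, 0.2187, 0.1909]
ee_rot: [[-0.974, -0.225, -0.008], [-0.224, 0.974, -0.022], [0.013, -0.02, -1.0]]
force: [0.2, 1.1, -1.5]
width: 0.0151
```

```bash
python3 d.py 5 red_skirt=.055 knob_red_center=.067 knob_grey_center=.067 panel=.052
```

```text
[0.43337867 0.2186596  0.19091047] 9.75 0.015108863722664415 [[-0.9744, -0.2245, -0.0078], [-0.2243, 0.9743, -0.0224], [0.0126, -0.0201, -0.9997]]
knob_grey_center [360.6 298.7] 0.88 [0.5215 0.3364 0.067 ]
knob_grey_center [256.5 252.6] 0.32 [0.4961 0.2295 0.067 ]
panel [318.4 270.6] 0.81 [0.5092 0.2931 0.052 ]
panel [259.7 253. ] 0.54 [0.5037 0.234  0.052 ]
```

View pics/w5.png

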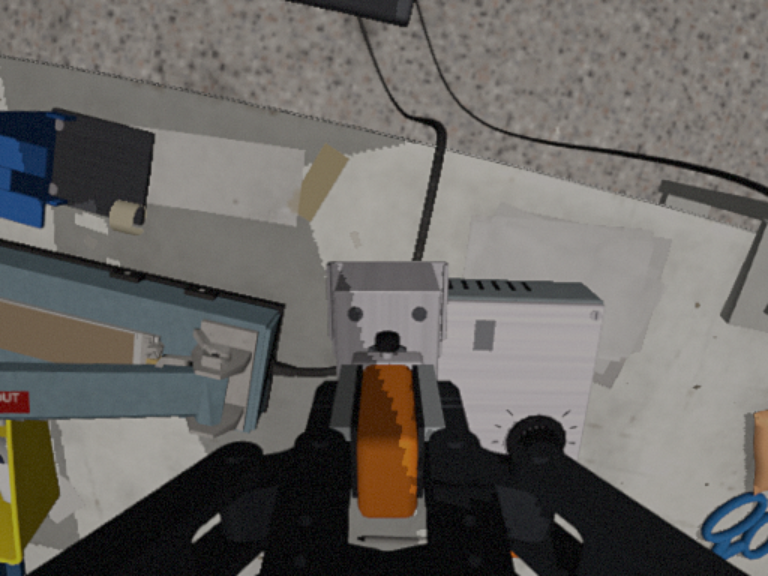

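Call:
move_arm(
  deltas=[
    [0,0,-10,0,0],
    [0,0,-10,0,0],
    [0,0,-10,0,0],
    [0,0,-10,0,0],
    [0,0,-10,0,0],
    [0,0,-10,0,0],
  ],
)

```text
clock: 10.6
tcp_pos: [0.4334, 0.1534, 0.1922]
ee_rot: [[-0.975, -0.223, -0.006], [-0.222, 0.975, -0.022], [0.01, -0.02, -1.0]]
force: [-0.6, -0.3, -1.5]
width: 0.0151
```

Call:
move_arm(
  deltas=[
    [0,0,0,0,-0.03],
    [0,0,0,0,0],
  ],
)

```text
clock: 10.8
tcp_pos: [0.4335, 0.1518, 0.1924]
ee_rot: [[-0.982, -0.188, -0.006], [-0.188, 0.982, -0.022], [0.01, -0.02, -1.0]]
force: [-0.2, -0.1, -2.3]
width: 0.0152
```

Call:
move_arm(
  deltas=[
    [0,0,0,0,-0.14],
    [0,0,0,0,-0.14],
    [0,0,0,0,-0.14],
    [0,0,0,0,-0.14],
    [0,0,0,0,0],
  ],
)

```text
clock: 11.3
tcp_pos: [0.4336, 0.1531, 0.1923]
ee_rot: [[-0.924, 0.381, -0.017], [0.381, 0.924, -0.014], [0.01, -0.02, -1.0]]
force: [0.2, -0.5, -1.8]
width: 0.0151
```

Call:
move_arm(
  deltas=[
    [0,0,0,0,0.03],
    [0,0,0,0,0.03],
    [0,0,0,0,0.03],
    [0,0,0,0,0.03],
    [0,0,0,0,0.03],
    [0,0,0,0,0],
  ],
)

```text
clock: 11.9
tcp_pos: [0.4335, 0.154, 0.1921]
ee_rot: [[-0.98, 0.2, -0.014], [0.2, 0.98, -0.017], [0.011, -0.02, -1.0]]
force: [0.3, -0.2, -1.5]
width: 0.0153
```

Call:
move_arm(
  deltas=[
    [0,0,10,0,0.14],
    [0,0,10,0,0.14],
  ],
)

```text
clock: 12.1
tcp_pos: [0.4336, 0.1739, 0.1922]
ee_rot: [[-0.996, -0.089, -0.009], [-0.089, 0.996, -0.021], [0.011, -0.02, -1.0]]
force: [-0.3, 0.2, -1.9]
width: 0.0152
```

```bash
python3 -c "
from h import *
s=bot.get_state();print(np.round(s['ee_rot'][2],4),s['tcp_pos'],s['torque'],np.round(s['joint_pos'],4),np.round(s['joint_velocities'],3))"
```

```text
[ 0.0106 -0.0198 -0.9997] [0.43358906 0.17392111 0.19218937] [-0.00415509  0.06080793  0.01502345] [ 0.3372 -0.3275  1.9139 -0.0166  1.5703 -1.3228] [ 0.216  0.077 -0.059 -0.021 -0.038 -1.215]
```

Call:
move_arm(
  deltas=[
    [0,0,0,15,0],
    [0,0,0,15,0],
    [0,0,0,0,0],
  ],
)

```text
clock: 12.4
tcp_pos: [0.4335, 0.1744, 0.2253]
ee_rot: [[-0.996, -0.091, -0.009], [-0.091, 0.996, -0.021], [0.01, -0.02, -1.0]]
force: [0.3, 0.4, -0.5]
width: 0.0156
```

```bash
python3 -c "
from h import *
s=bot.get_state();print(np.round(s['ee_rot'][2],4),s['tcp_pos'],s['torque'],np.round(s['joint_pos'],4),np.round(s['joint_velocities'],3))"
```

```text
[ 0.0104 -0.0198 -0.9997] [0.43345943 0.17438909 0.22527025] [ 0.04687811  0.04967801 -0.00818761] [ 0.3383 -0.3369  1.8677 -0.0167  1.6257 -1.3243] [-0.003  0.003  0.019 -0.001 -0.011  0.018]
```

Call:
move_arm(
  deltas=[
    [0,5,9,0,0.02],
    [0,5,9,0,0.02],
    [0,5,9,0,0.02],
    [0,6,9,-10,0.02],
    [0,6,9,-10,0.02],
    [0,6,9,-10,0.014],
    [0,6,9,-10,0],
    [0,5,8,-10,0],
    [0,0,0,-10,0],
    [0,0,0,-10,0],
    [0,0,0,-5,0],
    [0,0,0,0,0],
  ],
)

```text
clock: 13.6
tcp_pos: [0.4806, 0.2512, 0.1403]
ee_rot: [[-0.978, -0.209, -0.01], [-0.209, 0.978, -0.023], [0.014, -0.021, -1.0]]
force: [0.0, -0.0, -1.7]
width: 0.0151
```

Run:
```python
from h import *
s=bot.get_state();print(np.round(s['ee_rot'],4).tolist(),s['tcp_pos'],np.round(s['force'],1))
x_c=np.array([.979,.2036]);y_c=np.array([-.2036,.979]);red=np.array([.536,.258])
d=np.array(s['tcp_pos'][:2])-red;print('ctrl dx,dy',d@x_c,d@y_c,'yaw',np.arctan2(-s['ee_rot'][1][0],-s['ee_rot'][0][0]))
a=snapshot('side'); cv2.imwrite('pics/s6.png',cv2.resize(a['image'][170:320,190:340],None,fx=4,fy=4,interpolation=cv2.INTER_CUBIC))
a=snapshot('scene'); cv2.imwrite('pics/c6.png',cv2.resize(a['image'][140:320,150:330],None,fx=3.3,fy=3.3,interpolation=cv2.INTER_CUBIC))
```

```text
[[-0.9779, -0.209, -0.0097], [-0.2088, 0.9777, -0.0234], [0.0144, -0.0208, -0.9997]] [0.48061866 0.25115899 0.14031391] [ 0.  -0.  -1.7]
ctrl dx,dy -0.05561116246530907 0.0045782953265022805 yaw 0.21034075265439262
```

View pics/s6.png

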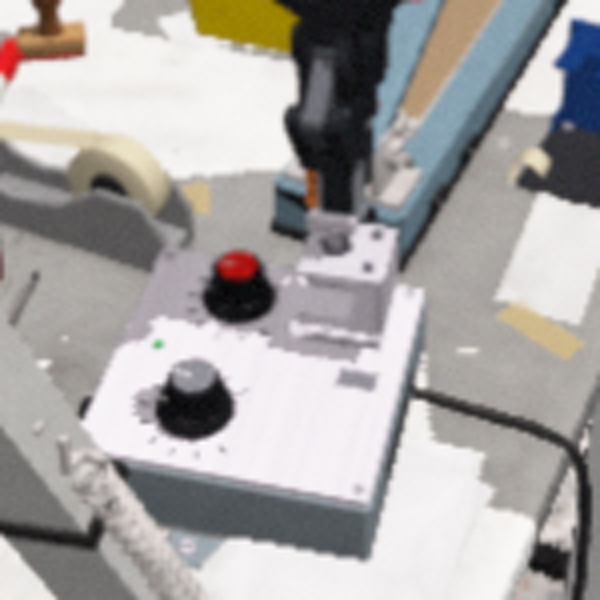

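View pics/c6.png

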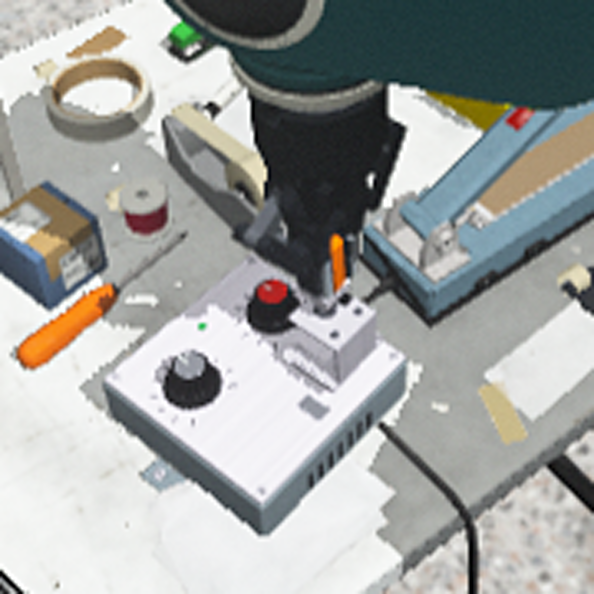

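Call:
move_arm(
  deltas=[
    [0,0.5,-2,0,0],
    [0,0.2,-1,0,0],
    [0,0,0,-0.5,0],
    [0,0,0,-0.5,0],
    [0,0,0,-0.5,0],
    [0,0,0,-0.5,0],
    [0,0,0,-0.5,0],
    [0,0,0,-0.5,0],
    [0,0,0,-0.5,0],
    [0,0,0,-0.5,0],
  ],
)

```text
clock: 14.7
tcp_pos: [0.4823, 0.248, 0.1393]
ee_rot: [[-0.978, -0.208, -0.006], [-0.208, 0.978, -0.021], [0.01, -0.02, -1.0]]
force: [0.2, 0.2, -1.4]
width: 0.0155
```

```bash
cat > e.py <<'E'
from h import *
s=bot.get_state();print('t',s['clock'],np.round(s['ee_rot'][2],4),np.round(s['tcp_pos'],4),'F',np.round(s['force'],1),'T',np.round(s['torque'],2))
x_c=np.array([.979,.2036]);y_c=np.array([-.2036,.979]);red=np.array([.536,.258])
d=np.array(s['tcp_pos'][:2])-red;print('ctrl',np.round([d@x_c,d@y_c],4),'yaw',np.arctan2(-s['ee_rot'][1][0],-s['ee_rot'][0][0]))
E
python3 e.py
```

```text
t 14.7 [ 0.0099 -0.0198 -0.9998] [0.4823 0.248  0.1393] F [ 0.2  0.2 -1.4] T [ 0.02 -0.04 -0.06]
ctrl [-0.0546  0.0011] yaw 0.20985957958974683
```

Call:
move_arm(
  deltas=[
    [0,0,0,-0.7,0],
    [0,0,0,-0.7,0],
    [0,0,0,-0.7,0],
    [0,0,0,-0.7,0],
    [0,0,0,-0.7,0],
  ],
)

```text
clock: 15.2
tcp_pos: [0.4823, 0.248, 0.1355]
ee_rot: [[-0.978, -0.208, -0.006], [-0.208, 0.978, -0.021], [0.01, -0.02, -1.0]]
force: [-0.1, 0.2, -2.4]
width: 0.0154
```

```bash
python3 e.py
```

```text
t 15.2 [ 0.0099 -0.0198 -0.9998] [0.4823 0.248  0.1355] F [-0.1  0.2 -2.4] T [ 0.01  0.04 -0.04]
ctrl [-0.0546  0.0011] yaw 0.20980921531694213
```

Call:
move_arm(
  deltas=[
    [0,0,0,-0.5,0],
    [0,0,0,-0.5,0],
    [0,0,0,-0.5,0],
    [0,0,0,-0.5,0],
  ],
)

```text
clock: 15.6
tcp_pos: [0.4823, 0.248, 0.1333]
ee_rot: [[-0.978, -0.208, -0.006], [-0.208, 0.978, -0.021], [0.01, -0.02, -1.0]]
force: [-0.1, 0.4, -1.7]
width: 0.0158
```

Call:
move_arm(
  deltas=[
    [0,0,0,-0.5,0],
    [0,0,0,-0.5,0],
    [0,0,0,-0.5,0],
  ],
)

```text
clock: 15.9
tcp_pos: [0.4823, 0.248, 0.1316]
ee_rot: [[-0.978, -0.208, -0.006], [-0.208, 0.978, -0.021], [0.01, -0.02, -1.0]]
force: [0.4, 0.4, -1.0]
width: 0.0155
```

Call:
move_arm(
  deltas=[
    [0,0,0,-0.5,0],
    [0,0,0,-0.5,0],
    [0,0,0,-0.5,0],
  ],
)

```text
clock: 16.2
tcp_pos: [0.4823, 0.248, 0.1301]
ee_rot: [[-0.978, -0.208, -0.005], [-0.208, 0.978, -0.021], [0.01, -0.02, -1.0]]
force: [0.4, 1.1, -1.3]
width: 0.0151
```

Call:
move_arm(
  deltas=[
    [0,0,0,-0.5,0],
    [0,0,0,-0.5,0],
    [0,0,0,-0.5,0],
  ],
)

```text
clock: 16.5
tcp_pos: [0.4823, 0.248, 0.1284]
ee_rot: [[-0.978, -0.208, -0.006], [-0.208, 0.978, -0.021], [0.01, -0.02, -1.0]]
force: [-0.5, -0.3, -1.1]
width: 0.0157
```

```bash
python3 e.py
python3 - <<'E'
from h import *
a=snapshot('side'); cv2.imwrite('pics/s7.png',cv2.resize(a['image'][190:280,220:310],None,fx=6,fy=6,interpolation=cv2.INTER_CUBIC))
E
```

```text
t 16.5 [ 0.0099 -0.0198 -0.9998] [0.4823 0.248  0.1284] F [-0.5 -0.3 -1.1] T [-0.01 -0.05 -0.03]
ctrl [-0.0546  0.0011] yaw 0.2098360809243828
```

View pics/s7.png

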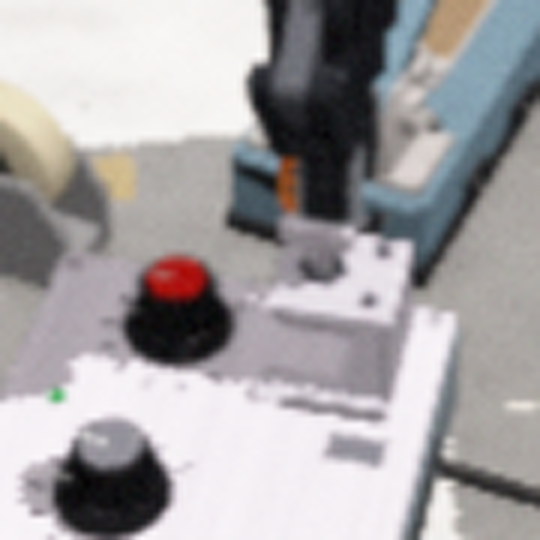

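Call:
move_arm(
  deltas=[
    [0,0,0,-0.5,0],
    [0,0,0,-0.5,0],
    [0,0,0,-0.5,0],
  ],
)

```text
clock: 16.85
tcp_pos: [0.4826, 0.2481, 0.1277]
ee_rot: [[-0.978, -0.208, -0.005], [-0.208, 0.978, -0.021], [0.009, -0.02, -1.0]]
force: [-2.1, -1.3, 5.8]
width: 0.0155
```

Call:
move_arm(
  deltas=[
    [0,0,0,-0.5,0],
    [0,0,0,-0.5,0],
  ],
)

```text
clock: 17.05
tcp_pos: [0.4829, 0.2482, 0.1276]
ee_rot: [[-0.978, -0.208, -0.003], [-0.208, 0.978, -0.021], [0.008, -0.019, -1.0]]
force: [-1.4, -1.8, 6.3]
width: 0.015
```

Call:
move_arm(
  deltas=[
    [0,0,0,-0.5,0],
    [0,0,0,-0.5,0],
  ],
)

```text
clock: 17.25
tcp_pos: [0.4832, 0.2484, 0.1276]
ee_rot: [[-0.978, -0.208, -0.002], [-0.208, 0.978, -0.02], [0.006, -0.019, -1.0]]
force: [-0.8, -1.7, 4.4]
width: 0.0156
```

Call:
move_arm(
  deltas=[
    [0,0,0,-0.5,0],
    [0,0,0,-0.5,0],
  ],
)

```text
clock: 17.45
tcp_pos: [0.4835, 0.2485, 0.1276]
ee_rot: [[-0.978, -0.208, -0.001], [-0.208, 0.978, -0.019], [0.005, -0.019, -1.0]]
force: [-1.6, -1.2, 5.2]
width: 0.0155
```

Call:
move_arm(
  deltas=[
    [0,0,-0.3,-0.9,0],
    [0,0,-0.3,-0.9,0],
    [0,0,-0.3,-0.9,0],
    [0,0,-0.3,-0.9,0],
  ],
)

```text
clock: 17.85
tcp_pos: [0.4845, 0.2482, 0.1275]
ee_rot: [[-0.978, -0.208, 0.003], [-0.208, 0.978, -0.017], [0.001, -0.017, -1.0]]
force: [-2.5, -1.7, 7.9]
width: 0.0154
```

```bash
python3 e.py
```

```text
t 17.85 [ 7.000e-04 -1.670e-02 -9.999e-01] [0.4845 0.2482 0.1275] F [-2.5 -1.7  7.9] T [0.15 0.62 0.06]
ctrl [-0.0524  0.0009] yaw 0.21003506153788484
```

Call:
move_arm(
  deltas=[
    [0,-0.3,-0.5,-1.2,0],
    [0,-0.3,-0.5,-1.2,0],
    [0,-0.3,-0.5,-1.2,0],
    [0,-0.3,-0.5,-1.2,0],
  ],
)

```text
clock: 18.25
tcp_pos: [0.4844, 0.2478, 0.1274]
ee_rot: [[-0.978, -0.209, 0.007], [-0.209, 0.978, -0.012], [-0.005, -0.013, -1.0]]
force: [-3.2, -0.0, 11.1]
width: 0.0155
```

```bash
python3 e.py
```

```text
t 18.25 [-0.0048 -0.0129 -0.9999] [0.4844 0.2478 0.1274] F [-3.2 -0.  11.1] T [0.24 0.95 0.05]
ctrl [-0.0526  0.0005] yaw 0.2103416083217465
```

Call:
move_arm(
  deltas=[
    [0,-1,-0.3,-1.0,0],
    [0,-1,-0.3,-1.0,0],
    [0,-1,-0.3,-1.0,0],
    [0,-1,-0.3,-1.0,0],
  ],
)

```text
clock: 18.65
tcp_pos: [0.483, 0.2475, 0.1276]
ee_rot: [[-0.978, -0.208, 0.016], [-0.208, 0.978, -0.008], [-0.014, -0.011, -1.0]]
force: [2.6, 0.1, 6.9]
width: 0.0156
```

```bash
python3 e.py
```

```text
t 18.65 [-0.014  -0.0111 -0.9998] [0.483  0.2475 0.1276] F [2.6 0.1 6.9] T [ 0.06 -0.37 -0.01]
ctrl [-0.054   0.0005] yaw 0.21004916743467475
```

Call:
move_arm(
  deltas=[
    [0,0.8,-0.8,-0.8,0],
    [0,0.8,-0.8,-0.8,0],
    [0,0.8,-0.8,-0.8,0],
    [0,0.8,-0.8,-0.8,0],
  ],
)

```text
clock: 19.05
tcp_pos: [0.487, 0.2458, 0.1275]
ee_rot: [[-0.978, -0.209, 0.019], [-0.209, 0.978, -0.004], [-0.018, -0.008, -1.0]]
force: [-2.8, 1.0, 7.2]
width: 0.0156
```

```bash
python3 e.py
```

```text
t 19.05 [-0.0182 -0.0075 -0.9998] [0.487  0.2458 0.1275] F [-2.8  1.   7.2] T [0.44 0.73 0.04]
ctrl [-0.0505 -0.0019] yaw 0.21032585796449535
```

Call:
move_arm(
  deltas=[
    [0,1.5,0.3,-0.2,0],
    [0,1.5,0.3,-0.2,0],
    [0,1.5,0.3,-0.2,0],
    [0,1.5,0.3,-0.2,0],
  ],
)

```text
clock: 19.45
tcp_pos: [0.4934, 0.2473, 0.1275]
ee_rot: [[-0.978, -0.209, 0.02], [-0.209, 0.978, -0.003], [-0.019, -0.007, -1.0]]
force: [-1.3, -0.4, 5.1]
width: 0.0155
```

```bash
python3 e.py
```

```text
t 19.45 [-0.019  -0.0067 -0.9998] [0.4934 0.2473 0.1275] F [-1.3 -0.4  5.1] T [0.05 0.59 0.01]
ctrl [-0.0438 -0.0018] yaw 0.2102421247107871
```

Call:
move_arm(
  deltas=[
    [0.3,0,0,0,0],
    [0.3,0,0,0,0],
    [0.3,0,0,0,0],
    [0.3,0,0,0,0],
  ],
)

```text
clock: 19.85
tcp_pos: [0.4935, 0.2472, 0.1265]
ee_rot: [[-0.978, -0.209, 0.019], [-0.209, 0.978, -0.003], [-0.018, -0.007, -1.0]]
force: [-0.2, 0.1, 0.3]
width: 0.0254
```

```bash
python3 e.py
python3 - <<'E'
from h import *
a=snapshot('side'); cv2.imwrite('pics/s8.png',cv2.resize(a['image'][190:280,220:310],None,fx=6,fy=6,interpolation=cv2.INTER_CUBIC))
a=snapshot('wrist'); cv2.imwrite('pics/w8.png',a['image'])
E
```

```text
t 19.85 [-0.0183 -0.0073 -0.9998] [0.4935 0.2472 0.1265] F [-0.2  0.1  0.3] T [-0.01  0.01 -0.02]
ctrl [-0.0438 -0.0019] yaw 0.21018387124332055
```

View pics/s8.png

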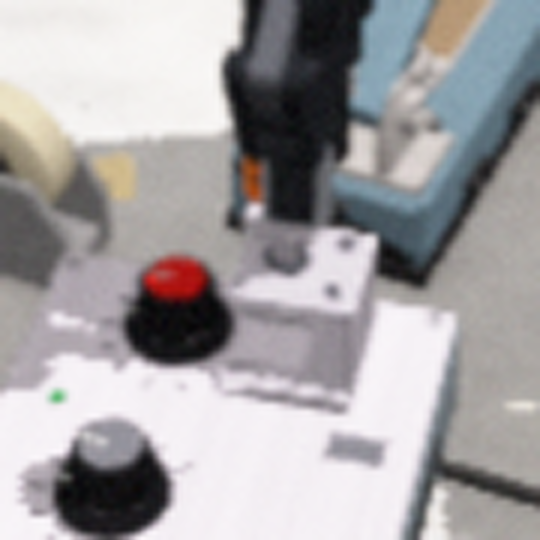

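View pics/w8.png

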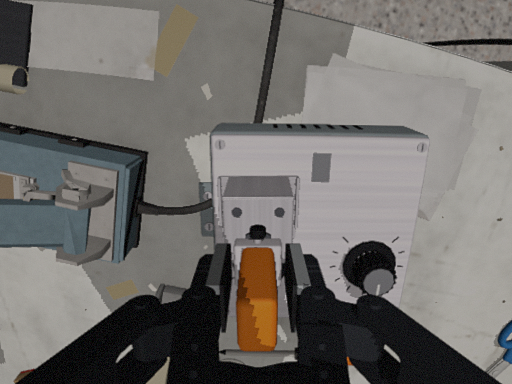

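Call:
move_arm(
  deltas=[
    [0,0,0,0,0],
    [0,0,0,0,0],
    [0,0,0,0,0],
    [0,0,0,0,0],
  ],
)

```text
clock: 20.35
tcp_pos: [0.4935, 0.2473, 0.1267]
ee_rot: [[-0.978, -0.209, 0.02], [-0.209, 0.978, -0.003], [-0.019, -0.007, -1.0]]
force: [0.3, -0.2, -0.2]
width: 0.0156
```

Call:
move_arm(
  deltas=[
    [0,1,0.2,0,0],
    [0,1,0.2,0,0],
    [0,1,0.2,0,0],
    [0,1,0.2,0,0],
  ],
)

```text
clock: 20.75
tcp_pos: [0.4977, 0.2481, 0.1267]
ee_rot: [[-0.978, -0.209, 0.019], [-0.209, 0.978, -0.003], [-0.018, -0.007, -1.0]]
force: [0.2, 0.1, 0.1]
width: 0.0153
```

```bash
python3 e.py
```

```text
t 20.75 [-0.0183 -0.0072 -0.9998] [0.4977 0.2481 0.1267] F [0.2 0.1 0.1] T [-0.04  0.14 -0.01]
ctrl [-0.0395 -0.0019] yaw 0.2102892399913611
```

Call:
move_arm(
  deltas=[
    [0,1.5,0.35,0,0],
    [0,1.5,0.35,0,0],
    [0,1.5,0.35,0,0],
    [0,1.5,0.35,0,0],
    [0,1.5,0.35,0,0],
    [0,1.5,0.35,0,0],
  ],
)

```text
clock: 21.35
tcp_pos: [0.5075, 0.2504, 0.1268]
ee_rot: [[-0.978, -0.209, 0.019], [-0.209, 0.978, -0.003], [-0.018, -0.007, -1.0]]
force: [-0.1, -0.0, 0.9]
width: 0.0153
```

```bash
python3 e.py
```

```text
t 21.35 [-0.0183 -0.0072 -0.9998] [0.5075 0.2504 0.1268] F [-0.1 -0.   0.9] T [-0.01  0.17 -0.03]
ctrl [-0.0294 -0.0017] yaw 0.21030280837717205
```

Call:
move_arm(
  deltas=[
    [0,1.5,0.4,0,0],
    [0,1.5,0.4,0,0],
    [0,1.5,0.4,0,0],
    [0,1.5,0.4,0,0],
    [0,1.5,0.35,0,0],
    [0,1.5,0.35,0,0],
  ],
)

```text
clock: 21.95
tcp_pos: [0.5174, 0.2529, 0.1267]
ee_rot: [[-0.978, -0.209, 0.019], [-0.209, 0.978, -0.003], [-0.018, -0.007, -1.0]]
force: [-0.4, -1.4, 1.1]
width: 0.0153
```

Call:
move_arm(
  deltas=[
    [0,1.5,0.35,0,0],
    [0,1.5,0.35,0,0],
    [0,1.5,0.35,0,0],
    [0,1.5,0.35,0,0],
  ],
)

```text
clock: 22.35
tcp_pos: [0.5239, 0.2544, 0.1267]
ee_rot: [[-0.978, -0.209, 0.019], [-0.209, 0.978, -0.003], [-0.018, -0.007, -1.0]]
force: [-0.8, -0.1, 1.1]
width: 0.0155
```

```bash
python3 e.py;  python3 - <<'E'
from h import *
a=snapshot('side'); cv2.imwrite('pics/s9.png',cv2.resize(a['image'][190:280,220:310],None,fx=6,fy=6,interpolation=cv2.INTER_CUBIC))
E
```

```text
t 22.35 [-0.0182 -0.0072 -0.9998] [0.5239 0.2544 0.1267] F [-0.8 -0.1  1.1] T [-0.03  0.14  0.02]
ctrl [-0.0126 -0.001 ] yaw 0.21029695543932792
```

View pics/s9.png

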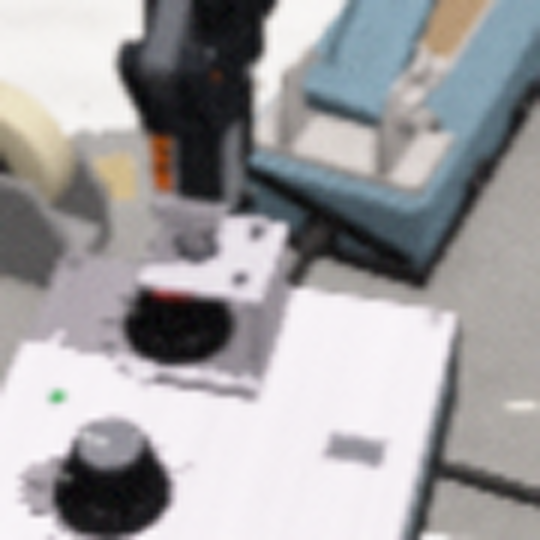

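Call:
move_arm(
  deltas=[
    [0,1,0.2,0,0],
    [0,1,0.2,0,0],
    [0,1,0.2,0,0],
    [0,1,0.2,0,0],
    [0,1,0.2,0,0],
    [0,1,0.2,0,0],
  ],
)

```text
clock: 23.0
tcp_pos: [0.5305, 0.2558, 0.1267]
ee_rot: [[-0.978, -0.209, 0.019], [-0.209, 0.978, -0.003], [-0.018, -0.007, -1.0]]
force: [-0.4, 0.7, 1.0]
width: 0.0151
```

Call:
move_arm(
  deltas=[
    [0,0.5,0.1,0,0],
    [0,0.5,0.1,0,0],
    [0,0.5,0.1,0,0],
    [0,0.5,0.1,0,0],
    [0,0.5,0.1,0,0],
    [0,0.5,0.1,0,0],
  ],
)

```text
clock: 23.6
tcp_pos: [0.5332, 0.2562, 0.1268]
ee_rot: [[-0.978, -0.209, 0.018], [-0.209, 0.978, -0.004], [-0.016, -0.007, -1.0]]
force: [-5.2, -2.0, 4.2]
width: 0.0152
```

```bash
python3 e.py
```

```text
t 23.6 [-0.0164 -0.0073 -0.9998] [0.5332 0.2562 0.1268] F [-5.2 -2.   4.2] T [-0.27  1.33  0.05]
ctrl [-0.0031 -0.0011] yaw 0.21028341883149101
```

Call:
move_arm(
  deltas=[
    [0,0.7,0.1,0,0],
    [0,0.7,0.1,0,0],
  ],
)

```text
clock: 23.8
tcp_pos: [0.5337, 0.2564, 0.1269]
ee_rot: [[-0.978, -0.209, 0.015], [-0.209, 0.978, -0.004], [-0.014, -0.007, -1.0]]
force: [-7.8, -2.7, 4.8]
width: 0.0151
```

```bash
python3 e.py;  python3 - <<'E'
from h import *
a=snapshot('side'); cv2.imwrite('pics/s10.png',cv2.resize(a['image'][190:280,220:310],None,fx=6,fy=6,interpolation=cv2.INTER_CUBIC))
a=snapshot('scene'); cv2.imwrite('pics/c10.png',cv2.resize(a['image'][190:270,180:280],None,fx=6,fy=6,interpolation=cv2.INTER_CUBIC))
E
```

```text
t 23.8 [-0.0139 -0.0072 -0.9999] [0.5337 0.2564 0.1269] F [-7.8 -2.7  4.8] T [-0.28  1.73  0.01]
ctrl [-0.0026 -0.0011] yaw 0.21043381666721325
```

View pics/s10.png

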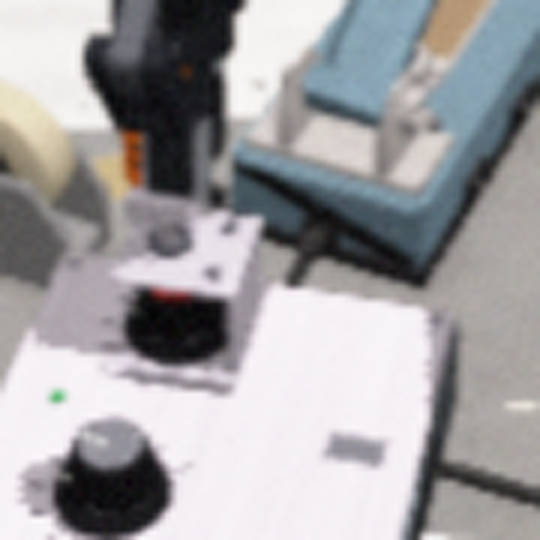

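View pics/c10.png

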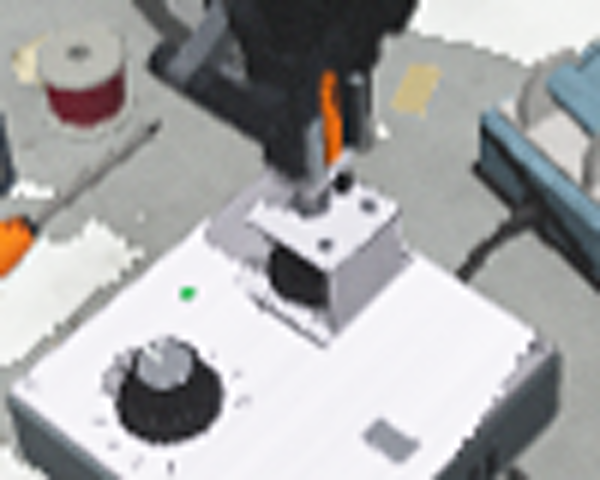

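Call:
move_arm(
  deltas=[
    [0,-0.3,0,0.3,0],
    [0,0,0,0.5,0],
    [0,0,0,1,0],
    [0,0,0,1,0],
    [0,0,0,1,0],
  ],
)

```text
clock: 24.4
tcp_pos: [0.5326, 0.256, 0.1287]
ee_rot: [[-0.978, -0.209, 0.012], [-0.209, 0.978, -0.005], [-0.011, -0.008, -1.0]]
force: [-0.2, 0.9, -10.4]
width: 0.0154
```

```bash
python3 e.py
```

```text
t 24.4 [-0.0107 -0.0078 -0.9999] [0.5326 0.256  0.1287] F [ -0.2   0.9 -10.4] T [ 0.17  0.04 -0.02]
ctrl [-0.0038 -0.0012] yaw 0.21039952091923128
```

Call:
move_arm(
  deltas=[
    [0,0,0,1.2,0],
    [0,0,0,1.2,0],
    [0,0,0,1.2,0],
    [0,0,0,1.2,0],
  ],
)

```text
clock: 24.8
tcp_pos: [0.5324, 0.2558, 0.1319]
ee_rot: [[-0.978, -0.209, 0.011], [-0.209, 0.978, -0.006], [-0.009, -0.008, -1.0]]
force: [0.4, 0.2, -3.0]
width: 0.0153
```

```bash
python3 e.py
```

```text
t 24.8 [-0.0091 -0.0084 -0.9999] [0.5324 0.2558 0.1319] F [ 0.4  0.2 -3. ] T [ 0.04 -0.08  0.05]
ctrl [-0.004  -0.0014] yaw 0.21035588012192605
```

Call:
move_arm(
  deltas=[
    [0,0,0,1.5,0],
    [0,0,0,2,0],
    [0,0,0,2,0],
    [0,0,0,2,0],
    [0,0,0,2,0],
    [0,0,0,3,0],
    [0,0,0,3,0],
    [0,0,0,4,0],
    [0,0,0,4,0],
    [0,0,0,4,0],
    [0,0,0,2,0],
  ],
)

```text
clock: 25.9
tcp_pos: [0.5335, 0.2563, 0.1676]
ee_rot: [[-0.978, -0.209, 0.015], [-0.209, 0.978, -0.004], [-0.014, -0.007, -1.0]]
force: [0.6, -0.1, -1.6]
width: 0.0153
```

```bash
python3 e.py;  python3 - <<'E'
from h import *
a=snapshot('side'); cv2.imwrite('pics/s11.png',cv2.resize(a['image'][160:280,200:320],None,fx=5,fy=5,interpolation=cv2.INTER_CUBIC))
a=snapshot('scene'); cv2.imwrite('pics/c11.png',cv2.resize(a['image'][170:270,170:290],None,fx=5,fy=5,interpolation=cv2.INTER_CUBIC))
E
```

```text
t 25.9 [-0.014  -0.0075 -0.9999] [0.5335 0.2563 0.1676] F [ 0.6 -0.1 -1.6] T [ 0.02  0.   -0.02]
ctrl [-0.0028 -0.0012] yaw 0.21035788472563868
```

View pics/s11.png

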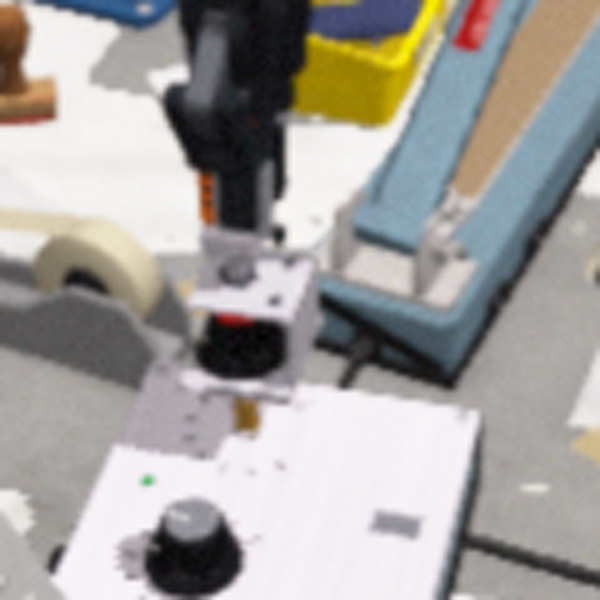

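View pics/c11.png

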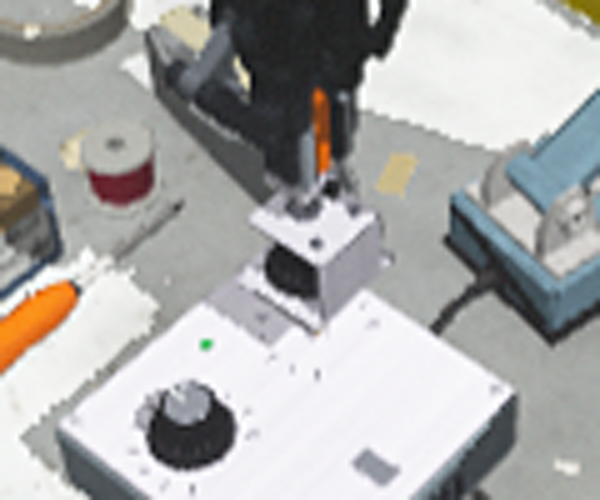

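Run:
```python
import cv2,numpy as np
a=cv2.imread('pics/side0.png')[125:195,220:310]; b=cv2.imread('pics/scene0.png')[115:185,260:350]; 
w=cv2.imread('pics/wrist0.png')[160:310,170:340]
for n,i,f in (('bs',a,8),('bc',b,8),('bw',w,4)): cv2.imwrite(f'pics/{n}.png',cv2.resize(i,None,fx=f,fy=f,interpolation=cv2.INTER_CUBIC))
```

```text
(no output)
```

View pics/bs.png

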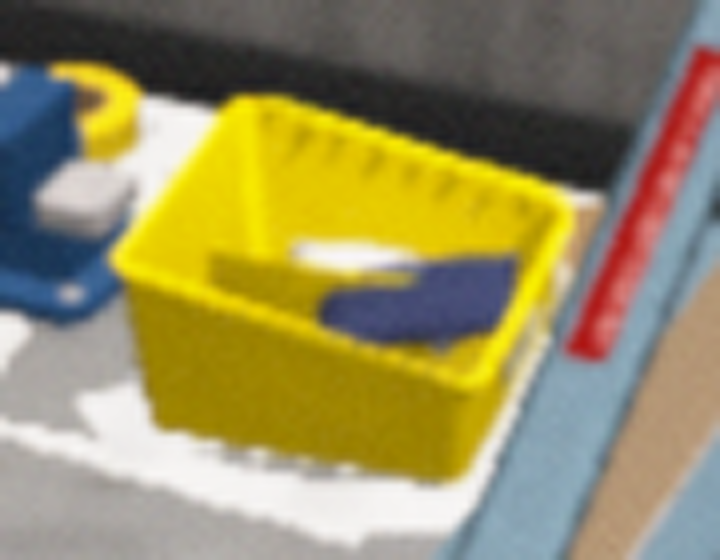

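View pics/bc.png

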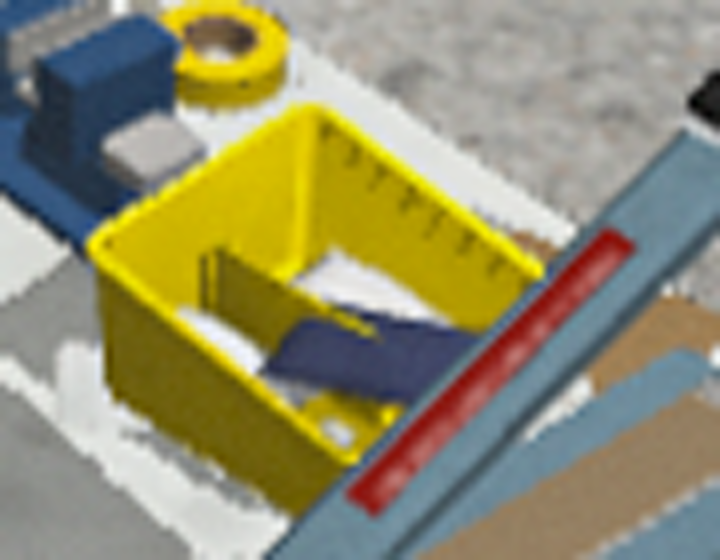

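View pics/bw.png

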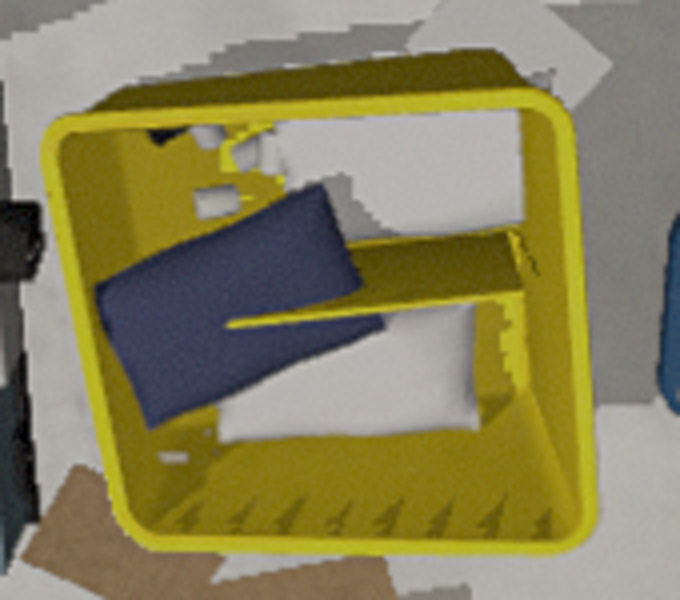

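Call:
move_arm(
  deltas=[
    [0,3,-3,4,-0.04],
    [0,6,-7,6,-0.08],
    [0,9,-11,6,-0.12],
    [0,12,-14,5,-0.14],
    [0,12,-14,3,-0.14],
    [0,12,-14,0,-0.14],
    [0,12,-14,0,-0.14],
    [0,12,-14,0,-0.14],
    [0,12,-14,0,-0.14],
    [0,12,-14,0,-0.14],
    [0,12,-14,0,-0.14],
    [0,10,-12,0,-0.14],
  ],
)

```text
clock: 27.2
tcp_pos: [0.6602, 0.1066, 0.1897]
ee_rot: [[-0.224, 0.975, -0.006], [0.975, 0.224, -0.014], [-0.012, -0.009, -1.0]]
force: [-0.2, -0.8, -2.7]
width: 0.015
```

Call:
move_arm(
  deltas=[
    [0,8,-9,0,-0.14],
    [0,5,-6,0,-0.12],
    [0,2,-3,0,-0.08],
    [0,0,0,0,-0.04],
    [0,0,0,0,0],
  ],
)

```text
clock: 27.7
tcp_pos: [0.6767, 0.0855, 0.1872]
ee_rot: [[0.177, 0.984, -0.014], [0.984, -0.177, -0.01], [-0.013, -0.012, -1.0]]
force: [0.6, 1.5, -1.8]
width: 0.0151
```

```bash
python3 e.py;  python3 - <<'E'
from h import *
st=bot.get_state()
a=snapshot('side'); cv2.imwrite('pics/s12.png',cv2.resize(a['image'][60:210,180:330],None,fx=4,fy=4,interpolation=cv2.INTER_CUBIC))
a=snapshot('wrist'); cv2.imwrite('pics/w12.png',cv2.resize(a['image'],None,fx=1.5,fy=1.5))
for r in nets.spot_point('wrist','bin')[:2]: print(r['confidence'],r['position'],at_z(a,r['position'],0,st))
E
```

```text
t 27.7 [-0.0127 -0.0119 -0.9998] [0.6767 0.0855 0.1872] F [ 0.6  1.5 -1.8] T [ 0.06 -0.03  0.  ]
ctrl [ 0.1027 -0.1975] yaw -1.7486894962106274
```

View pics/s12.png

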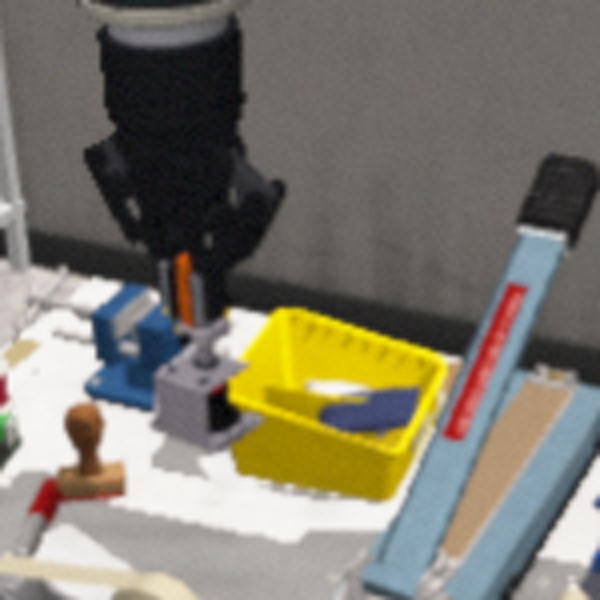

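View pics/w12.png

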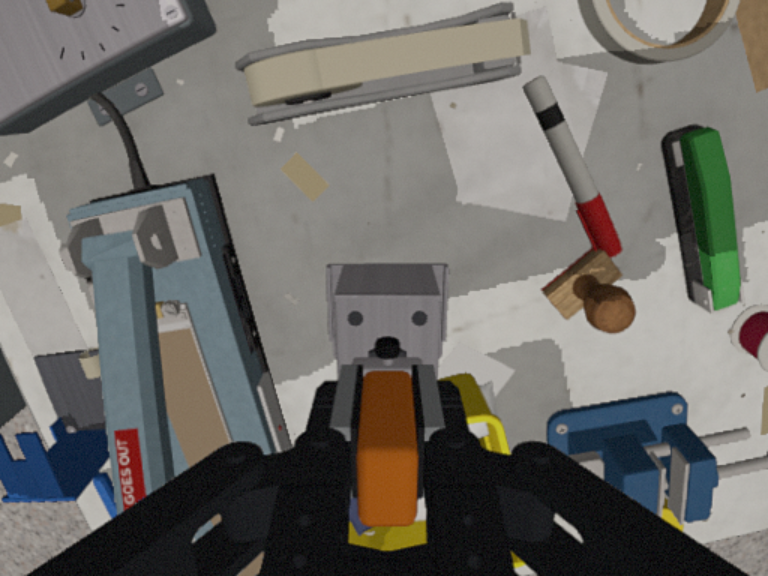

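Call:
move_arm(
  deltas=[
    [0,2,-3,-3,0.03],
    [0,2,-6,-5,0.04],
    [0,2,-8,-5,0.04],
    [0,1,-8,-5,0.03],
    [0,1,-8,-4,0.02],
    [0,0,-6,-3,0],
    [0,0,-4,-1,0],
    [0,0,-2,0,0],
    [0,0,0,0,0],
  ],
)

```text
clock: 28.75
tcp_pos: [0.6844, 0.0408, 0.1613]
ee_rot: [[-0.0, 1.0, -0.011], [1.0, 0.0, -0.012], [-0.012, -0.011, -1.0]]
force: [0.4, -0.5, -1.3]
width: 0.0158
```

```bash
python3 e.py;  python3 - <<'E'
from h import *
a=snapshot('side'); cv2.imwrite('pics/s13.png',cv2.resize(a['image'][100:200,200:300],None,fx=6,fy=6,interpolation=cv2.INTER_CUBIC))
E
```

```text
t 28.75 [-0.012  -0.0107 -0.9999] [0.6844 0.0408 0.1613] F [ 0.4 -0.5 -1.3] T [0.01 0.02 0.01]
ctrl [ 0.101  -0.2429] yaw -1.5704447439113296
```

View pics/s13.png

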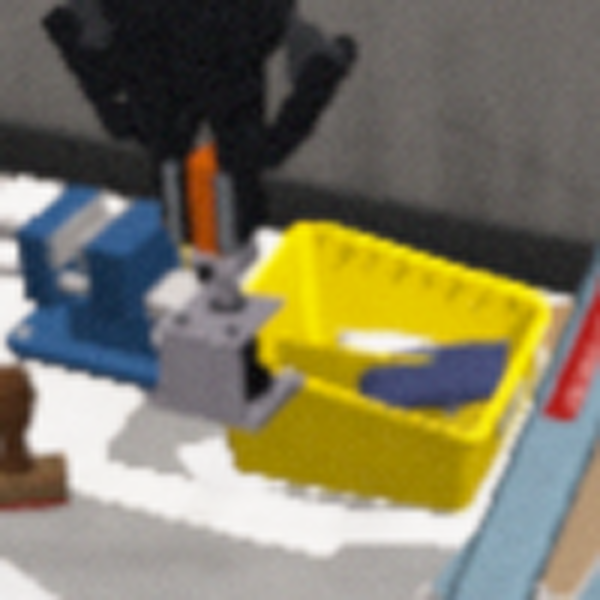

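Call:
move_arm(
  deltas=[
    [0,0,-5,0,0],
    [0,0,-10,0,0],
    [0,0,-16,0,0],
    [0,0,-22,0,0],
    [0,0,-25,0,0],
    [0,0,-28,0,0],
    [0,0,50,0,0],
    [0,0,50,0,0],
    [0,0,40,0,0],
    [0,0,15,0,0],
    [0,0,5,0,0],
    [0,0,0,0,0],
  ],
)

```text
clock: 30.0
tcp_pos: [0.6843, 0.0806, 0.1625]
ee_rot: [[0.009, 1.0, -0.009], [1.0, -0.009, -0.014], [-0.014, -0.009, -1.0]]
force: [0.1, -1.0, -2.5]
width: 0.0151
```

```bash
python3 e.py;  python3 - <<'E'
from h import *
st=bot.get_state()
a=snapshot('side'); cv2.imwrite('pics/s14.png',cv2.resize(a['image'][80:200,190:310],None,fx=5,fy=5,interpolation=cv2.INTER_CUBIC))
a=snapshot('scene'); cv2.imwrite('pics/c14.png',cv2.resize(a['image'][80:200,200:340],None,fx=5,fy=5,interpolation=cv2.INTER_CUBIC))
E
```

```text
t 30.0 [-0.0145 -0.0085 -0.9999] [0.6843 0.0806 0.1625] F [ 0.1 -1.  -2.5] T [ 0.02  0.03 -0.05]
ctrl [ 0.1091 -0.2039] yaw -1.5799999010396009
```

View pics/s14.png

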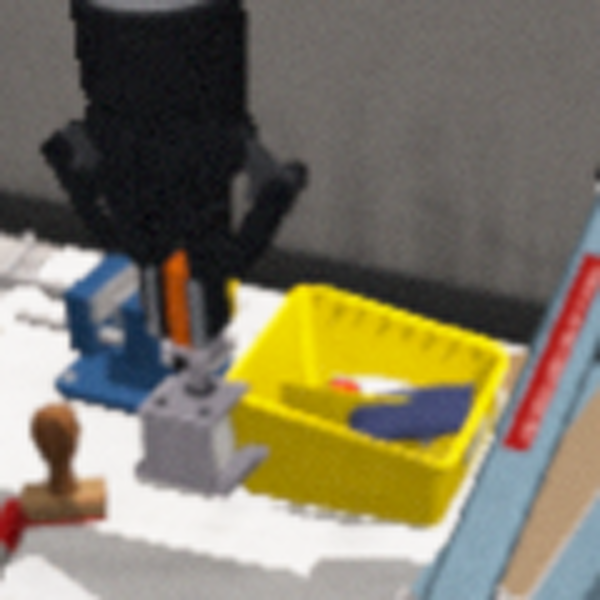

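View pics/c14.png

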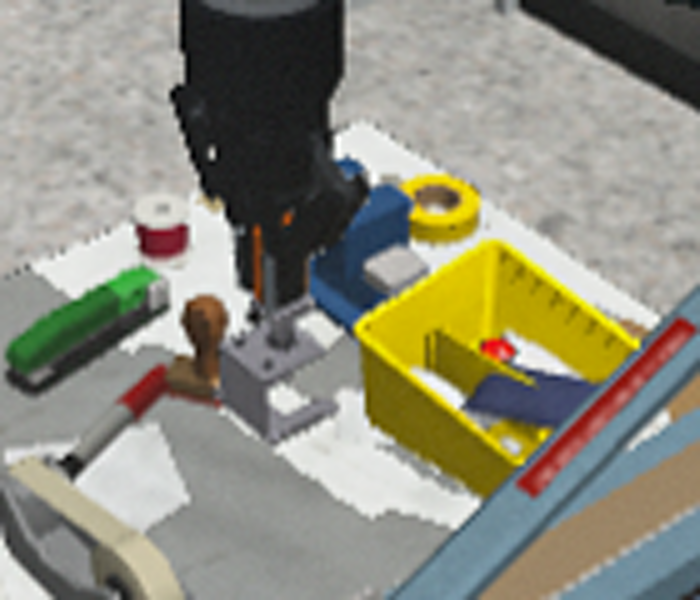

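Call:
move_arm(
  deltas=[
    [0,0,0,-6,0],
    [0,0,0,-12,0],
    [0,0,0,-12,0],
    [0,0,0,-12,0],
    [0,0,0,-12,0],
    [0,0,0,-8,0],
    [0,0,0,-4,0],
    [0,0,0,-2,0],
    [0,0,0,0,0],
  ],
)

```text
clock: 31.0
tcp_pos: [0.6836, 0.0761, 0.0863]
ee_rot: [[0.014, 1.0, -0.012], [1.0, -0.014, -0.015], [-0.015, -0.011, -1.0]]
force: [-0.9, -0.0, -1.9]
width: 0.0157
```

```bash
python3 e.py;  python3 - <<'E'
from h import *
a=snapshot('scene'); cv2.imwrite('pics/c15.png',cv2.resize(a['image'][80:200,200:340],None,fx=5,fy=5,interpolation=cv2.INTER_CUBIC))
E
```

```text
t 31.0 [-0.0153 -0.0113 -0.9998] [0.6836 0.0761 0.0863] F [-0.9 -0.  -1.9] T [-0.03  0.04  0.05]
ctrl [ 0.1075 -0.2082] yaw -1.5843784438718067
```

View pics/c15.png

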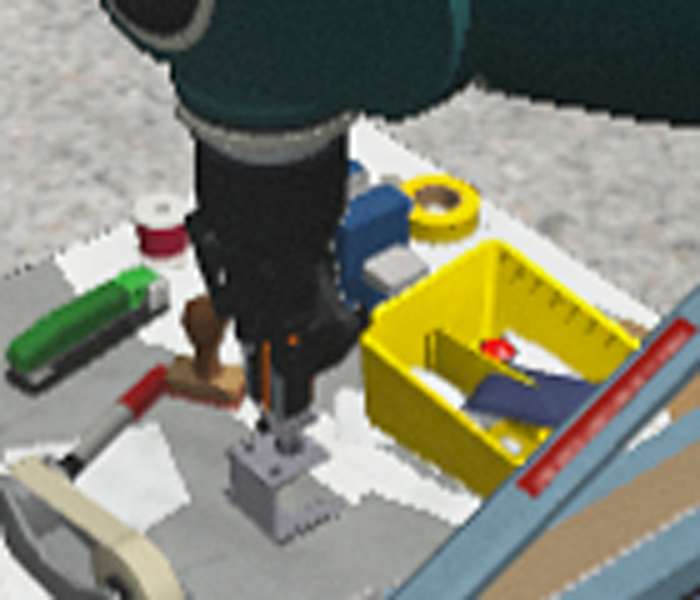

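Clear spot. Lowering the last ~11 mm slowly.

Call:
move_arm(
  deltas=[
    [0,0,0,-1.5,0],
    [0,0,0,-1.5,0],
    [0,0,0,-1.5,0],
    [0,0,0,-1.5,0],
    [0,0,0,-0.8,0],
    [0,0,0,-0.5,0],
    [0,0,0,-0.5,0],
  ],
)

```text
clock: 31.75
tcp_pos: [0.6845, 0.0763, 0.08]
ee_rot: [[0.013, 1.0, -0.009], [1.0, -0.014, -0.015], [-0.015, -0.008, -1.0]]
force: [-0.0, -0.6, -2.2]
width: 0.0151
```

Call:
move_arm(
  deltas=[
    [0,0,0,-0.5,0],
    [0,0,0,-0.5,0],
    [0,0,0,-0.5,0],
    [0,0,0,-0.5,0],
  ],
)

```text
clock: 32.15
tcp_pos: [0.6845, 0.0762, 0.0779]
ee_rot: [[0.013, 1.0, -0.008], [1.0, -0.014, -0.015], [-0.015, -0.008, -1.0]]
force: [-1.0, 0.5, -1.4]
width: 0.0156
```

Call:
move_arm(
  deltas=[
    [0,0,0,-0.5,0],
    [0,0,0,-0.5,0],
    [0,0,0,-0.5,0],
  ],
)

```text
clock: 32.45
tcp_pos: [0.6845, 0.0763, 0.0763]
ee_rot: [[0.013, 1.0, -0.008], [1.0, -0.014, -0.015], [-0.015, -0.008, -1.0]]
force: [0.5, -0.4, -1.5]
width: 0.0153
```

Call:
move_arm(
  deltas=[
    [0,0,0,-0.5,0],
    [0,0,0,-0.5,0],
    [0,0,0,-0.5,0],
  ],
)

```text
clock: 32.75
tcp_pos: [0.6845, 0.0763, 0.0748]
ee_rot: [[0.013, 1.0, -0.008], [1.0, -0.014, -0.015], [-0.015, -0.008, -1.0]]
force: [-1.7, 1.0, 4.4]
width: 0.0153
```

Call:
move_arm(
  deltas=[
    [0,0,0,-0.5,0],
    [0,0,0,-0.5,0],
  ],
)

```text
clock: 32.95
tcp_pos: [0.6848, 0.0764, 0.0748]
ee_rot: [[0.013, 1.0, -0.007], [1.0, -0.014, -0.015], [-0.015, -0.007, -1.0]]
force: [-2.9, 0.1, 3.3]
width: 0.0151
```

Call:
move_arm(
  deltas=[
    [0,0,0,-0.5,0],
    [0,0,0,0,0],
    [0.2,0,0,0,0],
    [0.3,0,0,0,0],
    [0.4,0,0,0,0],
    [0.4,0,0,0,0],
    [0.4,0,0,0,0],
  ],
)

```text
clock: 33.65
tcp_pos: [0.6849, 0.0763, 0.074]
ee_rot: [[0.013, 1.0, -0.007], [1.0, -0.014, -0.015], [-0.015, -0.007, -1.0]]
force: [-0.3, -0.5, 0.3]
width: 0.034
```

```bash
python3 e.py;  python3 - <<'E'
from h import *
a=snapshot('wrist'); cv2.imwrite('pics/w16.png',a['image'])
E
```

```text
t 33.65 [-0.0149 -0.0069 -0.9999] [0.6849 0.0763 0.074 ] F [-0.3 -0.5  0.3] T [0.   0.01 0.  ]
ctrl [ 0.1088 -0.2082] yaw -1.5842663623045223
```

View pics/w16.png

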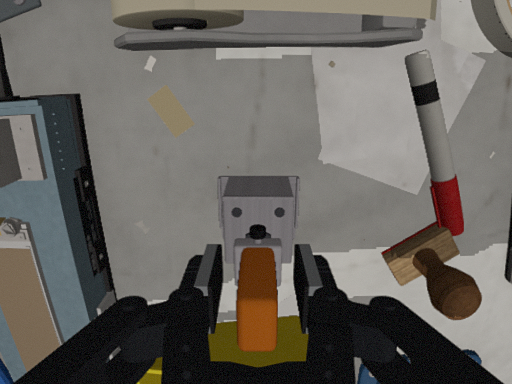

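Standing free, with both fingers clear of the handle. Now going straight up.

Call:
move_arm(
  deltas=[
    [0.4,0,0,4,0],
    [0.4,0,0,8,0],
    [0.4,0,0,12,0],
    [0.4,0,0,15,0],
    [0.4,0,0,20,0],
    [0.4,0,0,20,0],
    [0.4,0,0,20,0],
    [0.4,0,0,15,0],
    [0.4,0,0,10,0],
    [0.4,0,0,0,0],
  ],
)

```text
clock: 34.7
tcp_pos: [0.685, 0.0763, 0.2126]
ee_rot: [[0.014, 1.0, -0.002], [1.0, -0.014, -0.014], [-0.014, -0.001, -1.0]]
force: [-0.6, -0.1, 0.1]
width: 0.0341
```

```bash
python3 e.py;  python3 - <<'E'
from h import *
a=snapshot('scene'); cv2.imwrite('pics/c17.png',cv2.resize(a['image'][100:300,150:390],None,fx=3.2,fy=3,interpolation=cv2.INTER_CUBIC))
a=snapshot('side'); cv2.imwrite('pics/s17.png',cv2.resize(a['image'][100:300,150:360],None,fx=3,fy=3,interpolation=cv2.INTER_CUBIC))
E
```

```text
t 34.7 [-0.0144 -0.0014 -0.9999] [0.685  0.0763 0.2126] F [-0.6 -0.1  0.1] T [-0.01 -0.   -0.04]
ctrl [ 0.1089 -0.2082] yaw -1.5843388864368781
```

View pics/c17.png

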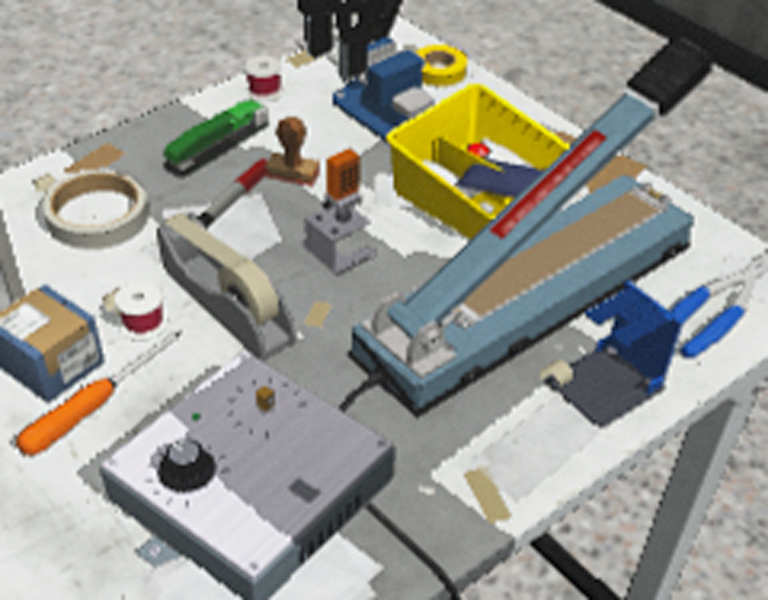

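View pics/s17.png

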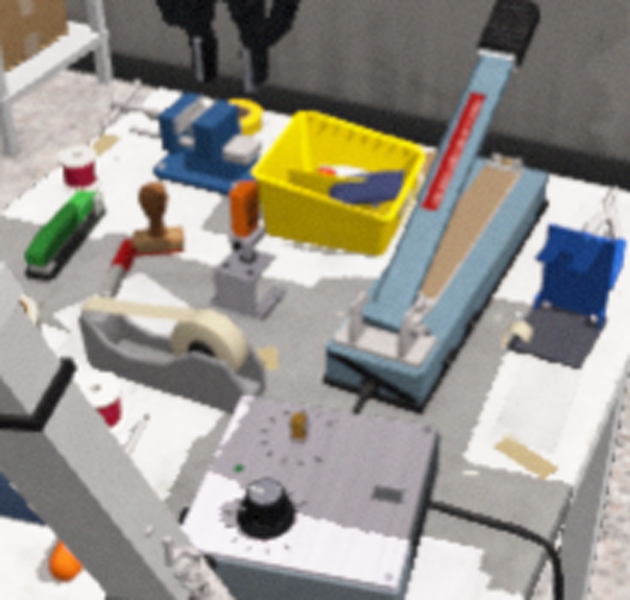

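```bash
python3 -c "
from bench import finish_job; print(finish_job())"
```

```text
the job is handed in; nothing more can be done
None
```

The red knob is off its shaft and in the yellow bin. The puller stands upright on the bench, between the bin and the tape dispenser, and I handed the job in at about 35 s of the 72 s.

- **Puller and fork:** I took the puller out of its stand and found the sole by feel on the panel, pressing with about 13 N at most as read between moves. I slid the fork in until it came up against a hard stop, which I take to be the nut, with about 8 N of push.
- **Pull:** The knob snapped free at a pull of about 9 N as read between moves, and I never gripped it with the fingers.
- **Into the bin:** The moves cannot tilt the tool, so I did not tip the fork 25°. I carried the knob level over the bin and jerked the fork back from under it.

**Last checks:** The final scene and side pictures show the red cap inside the bin, the bare shaft, the grey knob still seated, and nothing else visibly moved. The gripper was open and clear, about 14 cm above where it let go, with force readings under 1 N.

**What disagreed:**
- The tool picked up a tilt of 1 to 1.5° during travel. I worked it partly out against the panel and then regripped the standing puller so its sole lay flat.
- Some fast moves overshot by 4 to 9 mm. None of them touched anything.
- Forces were only read between moves, so brief peaks may have been higher than the figures above.

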